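# Lock the feeder spindle with its jam nut and fill the hopper

## Task

Lock the block feeder's spindle: lay the holding spanner flat on the two flats of the spindle's collar with its grip beside the stop post so that the post keeps it from turning, and the spindle holds its setting while you turn the hexagonal locknut above it clockwise until it is tight. Only when it is tight, fill the feeder: pour the wooden blocks from the cup into the hopper and drop in those lying loose on the bench, so that every block is in it. Leave the spanner lying on its rubber mat and the cup standing upright on its cork pad, and do not disturb the other things on the bench.

Things in the scene. Friction and masses are not known exactly. Their poses are not given: they have to be found in the camera images.
- feeder: block feeder, fixed on the bench: grey base and square plywood hopper. Origin at bench level; x away from the robot at yaw 0, z up. Hopper: open box centred at (0,-100) mm, 180 mm square outside, walls 6 mm, rim 65 mm above the bench; 50 mm high chute on its +x side. Spindle at (0,+90) mm on a 12 mm thick steel plate spanning x -230 to +50, y +35 to +145 mm.
- spindle_axis (a point): point on the spindle's upright axis on the steel plate's top face, 12 mm above the bench; axes as the feeder's. Above the plate: oblong collar, 60 mm long (along x) with round ends and two flats 30 mm apart, from 1 to 19 mm; washer 38 mm across to 25 mm; hexagonal locknut 25 to 55 mm; threaded end, 22 mm across, to 66 mm.
- nut_mid (a point): middle of the hexagonal locknut, on the axis, 52 mm above the bench. Hexagon 45 mm across flats, 30 mm tall; the point turns with the nut, and its x axis is square to one pair of flats (others every 60 degrees).
- spindle (a joint): turn of the spindle in the plate, rad, clockwise from above positive; 0 when the flats of its collar are parallel to the feeder's x axis. It starts within 0.08 of 0, is stiff to about 0.1 N m only, and turns along with the nut unless held; the held spanner has play of up to about 0.25 rad.
- locknut (a joint): turn of the locknut relative to the spindle, rad, clockwise from above (tightening) positive; starts at 0.2 to 0.9, runs with about 0.35 N m of friction and comes up hard (tight) at 2.0.
- spanner: open-ended spanner lying flat: wooden grip 22 wide, 28 mm high, steel jaw 14 mm thick, 61 wide. Origin on the underside below the grip; x along the handle to the open jaw, z up. Grip x=-130 to +35 mm; slot 35 mm wide, mouth flared, closed end x=61, tips x=137 mm. Used flat on the steel plate: slid on in the feeder's +x direction, grip on the post's -y side, 5 mm from it when straight.
- spanner_jaw (a point): point in the jaw slot on the underside of the spanner, 95 mm from its origin along x; lies on the spindle axis when the spanner is on the collar.
- stop_post (a point): foot, on the steel plate, of the round stop post: 14 mm across, 33 mm tall, at (-205,+113) mm in the feeder's frame. It stops the spanner's grip from swinging clockwise (seen from above).
- mat: black rubber tool mat, 300 x 130 x 4 mm, fixed; x along its length. Origin at bench level under its centre. The spanner's place.
- cup: aluminium cup: open tray, floor 92 x 86 mm, walls 45 mm high, front ramp rising at 25 degrees to the lip, black upright slab handle behind. Origin under the middle of the floor; x to the lip, z up. Handle 18 mm thick (y), x=-108 to -46, z=12 to 60 mm. Full it weighs under 0.35 kg. Blocks slide out when it is tipped lip down by 65 to 80 degrees.
- cup_lip (a point): middle of the cup's pouring lip, (100,0,30) mm in the cup's frame.
- pad: cork pad, 150 x 150 x 4 mm, fixed; the cup's place. Origin at bench level under its centre.
- hopper_in (a point): centre of the hopper's inner floor, 6 mm above the bench; axes parallel to the feeder's; inside it is 168 mm square and 59 mm deep.
- block0: light wooden glue block, 22 x 32 x 22 mm (x, y, z); origin in the centre of its underside. Starts in the cup; may be absent.
- block1: light wooden glue block, 22 x 32 x 22 mm (x, y, z); origin in the centre of its underside. Starts in the cup; may be absent.
- block2: light wooden glue block, 22 x 32 x 22 mm (x, y, z); origin in the centre of its underside. Starts in the cup; may be absent.
- block3: light wooden glue block, 22 x 32 x 22 mm (x, y, z); origin in the centre of its underside. Starts in the cup; may be absent.
- block4: light wooden glue block, 22 x 32 x 22 mm (x, y, z); origin in the centre of its underside. Starts in the cup; may be absent.
- block5: light wooden glue block, 22 x 32 x 22 mm (x, y, z); origin in the centre of its underside. Starts in the cup; may be absent.
- block6: light wooden glue block, 22 x 32 x 22 mm (x, y, z); origin in the centre of its underside. Starts loose on the bench in front of the hopper; may be absent.
- block7: light wooden glue block, 22 x 32 x 22 mm (x, y, z); origin in the centre of its underside. Starts loose on the bench in front of the hopper; may be absent.
- block8: light wooden glue block, 22 x 32 x 22 mm (x, y, z); origin in the centre of its underside. Starts loose on the bench in front of the hopper; may be absent.
- glue: white glue bottle, 60 mm across, 120 mm tall, standing; a bystander, origin at its underside.
- offcut: timber offcut, 110 x 40 x 30 mm; a bystander, origin at its underside.
There are look-alikes about, which are no part of the job. Of the things that look like the pad, take the one that is farthest from the robot's base at the start.

How it is judged (in metres and radians):
On the way, in this order (a step that is already met when the one before it is completed fails the run):
1. the spanner lies flat on the spindle's collar (horizontal distance between spanner_jaw and spindle_axis below 0.012 m and z of spanner_jaw in the frame of spindle_axis below 0.008 m and angle between the x axis of spanner and the x axis of feeder, either way round below 0.3 rad), for 0.2 s.
2. the locknut is tight, with the spanner still on the collar and the spindle at its setting (all of step 1 and value of joint locknut above 1.9 rad and value of joint spindle between -0.35 and 0.35 rad), for 0.2 s.
3. the cup is tipped with its lip over the hopper (angle between cup's own z axis and vertical above 0.7 rad and x of cup_lip in the frame of hopper_in between -0.1 and 0.1 m and y of cup_lip in the frame of hopper_in between -0.1 and 0.1 m), for 0.2 s.
At the end, for the whole second after the job is handed in: Locknut above 1.9 rad, spindle within 0.35 rad of 0; every present block at rest in the hopper (origin under 80 mm above the bench); spanner flat on the mat (origin within 120 mm along, 65 mm across of its centre); cup upright on the pad (within 60 mm of its centre) (value of joint locknut above 1.9 rad and value of joint spindle between -0.35 and 0.35 rad and x of block0 in the frame of hopper_in between -0.088 and 0.088 m and y of block0 in the frame of hopper_in between -0.088 and 0.088 m and height (world z) of each of block0, block1, block2, block3, block4, block5, block6, block7, block8 below 0.08 m and linear speed of each of block0, block1, block2, block3, block4, block5, block6, block7, block8, spanner, cup below 0.03 m/s and x of block1 in the frame of hopper_in between -0.088 and 0.088 m and y of block1 in the frame of hopper_in between -0.088 and 0.088 m and x of block2 in the frame of hopper_in between -0.088 and 0.088 m and y of block2 in the frame of hopper_in between -0.088 and 0.088 m and x of block3 in the frame of hopper_in between -0.088 and 0.088 m and y of block3 in the frame of hopper_in between -0.088 and 0.088 m and x of block4 in the frame of hopper_in between -0.088 and 0.088 m and y of block4 in the frame of hopper_in between -0.088 and 0.088 m and x of block5 in the frame of hopper_in between -0.088 and 0.088 m and y of block5 in the frame of hopper_in between -0.088 and 0.088 m and x of block6 in the frame of hopper_in between -0.088 and 0.088 m and y of block6 in the frame of hopper_in between -0.088 and 0.088 m and x of block7 in the frame of hopper_in between -0.088 and 0.088 m and y of block7 in the frame of hopper_in between -0.088 and 0.088 m and x of block8 in the frame of hopper_in between -0.088 and 0.088 m and y of block8 in the frame of hopper_in between -0.088 and 0.088 m and x of spanner in the frame of mat between -0.12 and 0.12 m and y of spanner in the frame of mat between -0.065 and 0.065 m and height (world z) of each of spanner, cup below 0.012 m and angle between spanner's own z axis and vertical below 0.12 rad and horizontal distance between cup and pad below 0.06 m and angle between cup's own z axis and vertical below 0.1 rad); the robot touches nothing.
It fails at once if a block is in the hopper before the locknut is tight (value of joint locknut below 1.85 rad and ((x of block0 in the frame of hopper_in between -0.088 and 0.088 m and y of block0 in the frame of hopper_in between -0.088 and 0.088 m and height (world z) of block0 below 0.065 m) or (x of block1 in the frame of hopper_in between -0.088 and 0.088 m and y of block1 in the frame of hopper_in between -0.088 and 0.088 m and height (world z) of block1 below 0.065 m) or (x of block2 in the frame of hopper_in between -0.088 and 0.088 m and y of block2 in the frame of hopper_in between -0.088 and 0.088 m and height (world z) of block2 below 0.065 m) or (x of block3 in the frame of hopper_in between -0.088 and 0.088 m and y of block3 in the frame of hopper_in between -0.088 and 0.088 m and height (world z) of block3 below 0.065 m) or (x of block4 in the frame of hopper_in between -0.088 and 0.088 m and y of block4 in the frame of hopper_in between -0.088 and 0.088 m and height (world z) of block4 below 0.065 m) or (x of block5 in the frame of hopper_in between -0.088 and 0.088 m and y of block5 in the frame of hopper_in between -0.088 and 0.088 m and height (world z) of block5 below 0.065 m) or (x of block6 in the frame of hopper_in between -0.088 and 0.088 m and y of block6 in the frame of hopper_in between -0.088 and 0.088 m and height (world z) of block6 below 0.065 m) or (x of block7 in the frame of hopper_in between -0.088 and 0.088 m and y of block7 in the frame of hopper_in between -0.088 and 0.088 m and height (world z) of block7 below 0.065 m) or (x of block8 in the frame of hopper_in between -0.088 and 0.088 m and y of block8 in the frame of hopper_in between -0.088 and 0.088 m and height (world z) of block8 below 0.065 m))).
It fails at once if a bystander (glue bottle, offcut) is moved more than 5 cm (distance of any of glue, offcut from where it was at the start of the episode above 0.05 m).
Of block0, block1, block2, block3, block4, block5 only 3 to 6 are there at a start; the rules pass over those that are not, and their reading is None.
Of block6, block7, block8 only 1 to 3 are there at a start; the rules pass over those that are not, and their reading is None.
At some moment in a run one of block6, block7, block8, cup may be knocked a few centimetres aside while the robot is not near it.
It also fails if it takes over 210 s, if anything falls off the work surface, if the arm or the gripper's body presses on something with over 40 N, if the wrist force passes 120 N, or if a joint passes its speed limit or range.

## Robot

A 7-joint arm with a two-finger parallel gripper is mounted at the origin on the work surface. World frame = base frame: x ahead of the robot, y to its left, z up, the work surface at z = 0. Lengths are in mm, angles in degrees, forces in N, time in s.
With the tool pointing down it reaches from about 425 to 875 mm from the base axis. Payload 9.9 kg.
Tool frame: the origin (TCP) lies midway between the tips of the shut fingers; the grasp point (between the pads) lies 19 mm behind it (bot.tcp_to_grasp is the distance from the TCP to the grasp point, in mm); z points along the fingers, y is the direction in which the jaws open and shut (so a half turn about z gives the same grasp; the last joint's range is limited). The gripper opens to 85 mm and grips with 20 to 120 N. Pads are 22 mm wide; open, the fingers measure 114 mm over their backs; the gripper's body (76 mm by 85 mm) begins 54 mm behind the grasp point. The pads swing forward as they close: fully open they stand 13 mm farther back than shut.
Start: joints at [-70.29, 32.985, 1.427, 82.34, -0.859, 64.687, -3.237], TCP at [280.031, 614.176, 231.289] pointing down, gripper open.
Joint ranges: [-157.87, 157.87], [-19.46, 123.44], [-87.15, 90], [11.01, 140.99], [-62.26, 242.26], [9.8, 113.94], [-161.44, 161.44]. Speed limits (degrees/s): [127.2, 127.2, 172.46, 172.46, 180, 180, 180].

## Interface

Orientations are given as [roll, pitch, yaw] about the fixed x, y, z axes, in that order (R = Rz(yaw) Ry(pitch) Rx(roll)).
In Python, from plant import bot, hand, status, capture gives the robot as it stands. Calls block until the motion is done:
- bot.goto(position, orientation): joint-space move of the TCP to a pose.
- bot.move_l(position, attitude=None, speed=150, force_limit=None): straight line of the TCP; attitude=None keeps the orientation; speed is the mean speed in mm/s. With force_limit (N) it stops when the force on the tool has changed by that much, and returns True; else False.
- bot.goto_joints(angles): joint-space move.
- hand.ungrasp() and hand.close_gripper(force=None): open the fingers fully, or close them until they stop; force is the grip in N (None keeps the last).
- bot.sleep(seconds).
- bot.inverse_kinematics(position, orientation): joint angles nearest the present ones, or None.
- status.read_state(): the state.
- capture(name): name is "scene" or "top" or "wrist"; returns a dict with "img" (400x640x3 uint8, blue, green, red), "depth" (400x640 float32, mm along the optical axis (not along the pixel's ray), 0 where there is no reading), "camera_matrix" (3x3 intrinsics, pixels), "origin" and "rotation" of the camera in the world; the wrist camera has in their place "hand_eye" (4x4, takes a point from camera to tool coordinates, whose origin is the TCP and whose axes are the flange's). Camera axes: x right, y down, z forward; pixel columns grow to the right and rows downward; lengths in mm; the calibration is good to about 2 mm. A picture is of the moment at which its call begins: read the wrist's pose just before it.
A pose or a line that the arm cannot do raises bot.MotionError and nothing moves.
- bot.finish_job(): hands the job in, once; it reports no verdict.
The state is a dict: "clock": time; "q": joint angles; "qd": joint speeds; "joint_torque": joint torques, N m; "tool_pos": TCP position; "orientation": TCP orientation; "wrist_force": force on the tool from outside, world axes, zero at the start; "ft_torque": the same for the moment, N m; "finger_gap": opening from 0.0 (shut) to 1.0 (fully open).
Only numpy, scipy, OpenCV 4.12 (cv2) and the standard library are available. Lean on these libraries where they do the work, as an engineer would, in place of code of your own. Each camera call takes 0.05 s, during which the arm holds its last target.

## Working session

There is one attempt and no reset: what is moved stays moved. The work goes in short steps, each a Python script; the robot and the scene stay as the last script left them, time stands still between calls to the robot, and variables do not carry over. Pictures are saved under pics/ and viewed, and the job is handed in when it is done.

```bash
ls; mkdir -p pics; python3 - <<'E'
from plant import bot,hand,status,capture
import cv2
s=status.read_state();print(s)
for n in("scene","top","wrist"):
    c=capture(n);cv2.imwrite(f"pics/a_{n}.png",c["img"]);print(n,c["camera_matrix"],c.get("origin"),c.get("rotation"),c.get("hand_eye"))
E
```

```text
pics
{'clock': 0.0, 'q': array([-70.29193463,  33.03233578,   1.42275268,  82.38729718,
        -0.85982248,  64.68729236,  -3.23713028]), 'qd': array([ 0.00219821,  0.034734  ,  0.04991958,  0.00027924,  0.00446223,
       -0.0770829 ,  0.20638046]), 'joint_torque': array([-2.11607939e-04, -7.65746570e+01,  2.25052021e+00, -2.85963249e+01,
        1.53465610e-02,  1.24108657e-02, -5.55105828e-06]), 'tool_pos': array([279.81254879, 613.7583287 , 230.44087716]), 'orientation': array([-1.79903730e+02,  4.30270198e-03,  1.55492999e+02]), 'wrist_force': array([ 0.64793972, -1.0955168 , -0.29986001]), 'ft_torque': array([0.02380452, 0.05025996, 0.01024341]), 'finger_gap': 1.0035925357249993}
scene [[386.0650361    0.         315.06049169]
 [  0.         386.0650361  192.82385502]
 [  0.           0.           1.        ]] [831.51734004 524.42817705 777.76610141] [-136.88958127    0.49458925  147.12423387] None
top [[370.81206307   0.         320.91139737]
 [  0.         370.81206307 196.72872553]
 [  0.           0.           1.        ]] [380.31835664   7.01430901 934.29265714] [-173.09661769   -2.04279354  -89.30830709] None
wrist [[317.49431175   0.         318.05877718]
 [  0.         317.49431175 192.86794218]
 [  0.           0.           1.        ]] None None [[-8.99821757e-04 -9.45935698e-01 -3.24352965e-01  8.37526251e+01]
 [ 9.99999484e-01 -1.00421786e-03  1.54474402e-04 -5.82567256e-01]
 [-4.71843892e-04 -3.24352658e-01  9.45936113e-01 -1.42577940e+02]
 [ 0.00000000e+00  0.00000000e+00  0.00000000e+00  1.00000000e+00]]
```

View pics/a_scene.png

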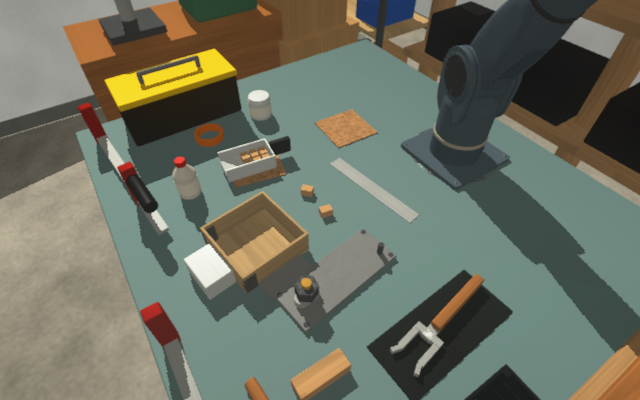

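View pics/a_top.png

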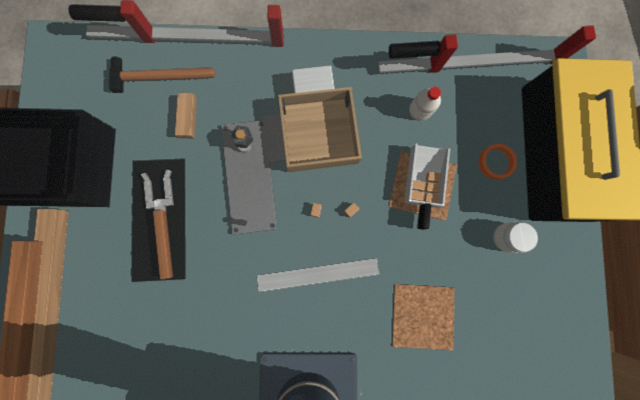

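View pics/a_wrist.png

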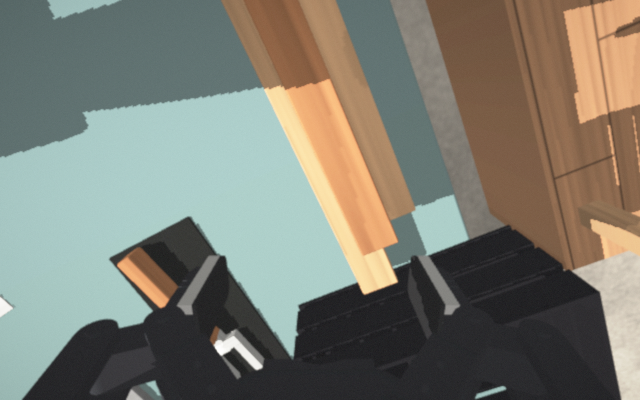

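```bash
cat > h.py <<'E'
import numpy as np,cv2
from scipy.spatial.transform import Rotation as Ro
from plant import bot,hand,status,capture
def rot(rpy): return Ro.from_euler('xyz',rpy,degrees=True)
def cloud(n):
    s=status.read_state() if n=="wrist" else None
    c=capture(n);d=c["depth"];K=c["camera_matrix"]
    v,u=np.mgrid[0:d.shape[0],0:d.shape[1]]
    P=np.stack([(u-K[0,2])/K[0,0]*d,(v-K[1,2])/K[1,1]*d,d],-1)
    if n=="wrist":
        H=c["hand_eye"];P=P@H[:3,:3].T+H[:3,3]
        W=P@rot(s["orientation"]).as_matrix().T+s["tool_pos"]
    else: W=P@rot(c["rotation"]).as_matrix().T+np.array(c["origin"])
    W[d<=0]=np.nan
    return c["img"],W
def ortho(img,W,x0,x1,y0,y1,s=1.0):
    "top view: image up=+x, left=+y; returns colour & height (highest point per cell)"
    h=int((x1-x0)/s);w=int((y1-y0)/s)
    m=np.isfinite(W[...,0]);p=W[m];col=img[m]
    r=((x1-p[:,0])/s).astype(int);c=((y1-p[:,1])/s).astype(int)
    ok=(r>=0)&(r<h)&(c>=0)&(c<w);r,c,p,col=r[ok],c[ok],p[ok],col[ok]
    o=np.argsort(p[:,2]);I=np.zeros((h,w,3),np.uint8);Z=np.full((h,w),np.nan)
    I[r[o],c[o]]=col[o];Z[r[o],c[o]]=p[o,2]
    return I,Z
E
python3 - <<'E'
from h import *
img,W=cloud("top");np.save("top0.npy",W);cv2.imwrite("pics/top0.png",img)
for n,(u,v) in dict(bench=(100,230),bench2=(380,250),mat=(145,260),plate=(250,205),nut=(240,135),hopfloor=(315,125),rimL=(282,130),block=(316,210),block2=(351,210),cuph=(425,215),padn=(424,317),padfar=(397,205),grip=(164,250),jawL=(146,190),jawR=(170,190)).items(): print(n,W[v,u].round(1))
# crops enlarged
def up(x0,x1,y0,y1,n,k): cv2.imwrite(n,cv2.resize(img[y0:y1,x0:x1],None,fx=k,fy=k,interpolation=cv2.INTER_CUBIC))
up(120,290,110,290,"pics/c1.png",4 if 0 else 3.3);up(270,470,70,270,"pics/c2.png",3)
E
```

```text
bench [402.5 516.6   2.2]
bench2 [ 361.7 -174.7    1.4]
mat [331.  402.9   2.3]
plate [468.7 151.2  13.4]
nut [627.8 170.3  78. ]
hopfloor [679.9  -7.2   4.8]
rimL [645.9  72.8  66.1]
block [457.8 -12.4  24.6]
block2 [459.3 -99.1  22.4]
cuph [ 446.4 -270.4   64.9]
padn [ 200.  -281.7    4.2]
padfar [ 475.4 -218.5    4. ]
grip [356.4 347.7  31.6]
jawL [501.4 405.8  17. ]
jawR [502.9 349.1  13.2]
```

View pics/c1.png

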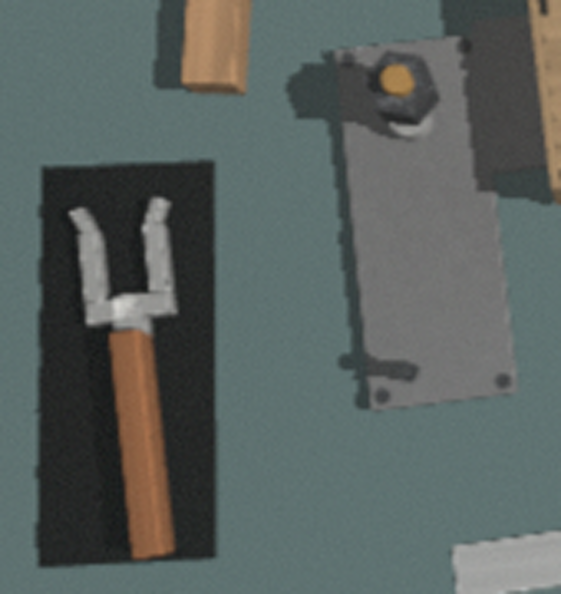

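View pics/c2.png

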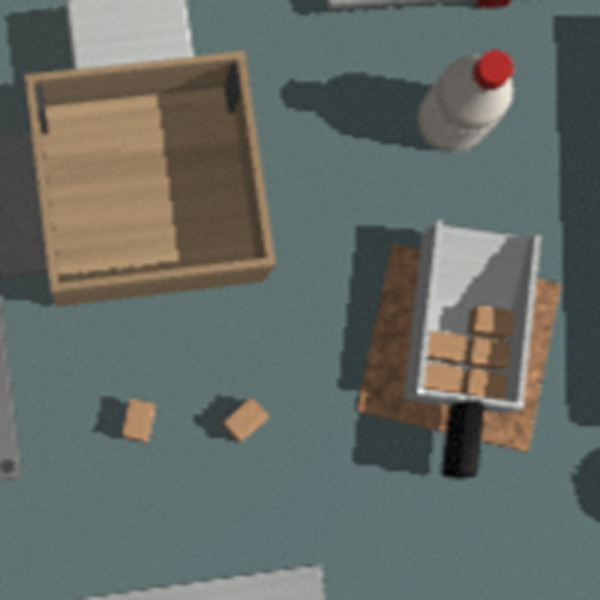

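```bash
python3 - <<'E'
from h import *
W=np.load("top0.npy");img=cv2.imread("pics/top0.png");hsv=cv2.cvtColor(img,cv2.COLOR_BGR2HSV)
X,Y,Z=W[...,0],W[...,1],W[...,2]
def rect(m,name):
    m=m.astype(np.uint8);n,l,st,ce=cv2.connectedComponentsWithStats(m)
    for i in range(1,n):
        if st[i,4]<15: continue
        p=W[l==i][:,:2].astype(np.float32);r=cv2.minAreaRect(p)
        print(name,st[i,4],np.round(r[0],1),np.round(r[1],1),round(r[2],1),'mean',W[l==i].mean(0).round(1))
box=lambda x0,x1,y0,y1:(X>x0)&(X<x1)&(Y>y0)&(Y<y1)
rect(box(540,760,-130,90)&(Z>60)&(Z<72),"rim")
rect(box(350,720,90,260)&(Z>8)&(Z<18),"plate")
rect(box(590,670,120,220)&(Z>70),"thread")
rect(box(590,670,120,220)&(Z>60)&(Z<71),"nut")
rect(box(350,500,90,230)&(Z>25),"post")
rect(box(280,620,280,460)&(Z>8)&(hsv[...,1]>100),"grip")
rect(box(280,620,280,460)&(Z>8)&(hsv[...,1]<80),"jaw")
rect(box(280,640,260,480)&(hsv[...,2]<60),"mat")
rect(box(420,520,-150,30)&(Z>12),"blk")
rect(box(380,700,-400,-180)&(Z>52)&(hsv[...,2]<60),"handle")
rect(box(400,700,-360,-180)&(Z>38)&(hsv[...,1]<60)&(hsv[...,2]>90),"cupwalls")
rect(box(400,700,-400,-150)&(Z<9)&(hsv[...,1]>100),"pad")
E
```

```text
rim 825 [658.9 -15.9] [182.  180.1] 8.0 mean [660.3 -16.7  65.3]
plate 4868 [550.4 144.1] [292.1 145.1] 7.3 mean [543.4 151.6  12.6]
thread 76 [631.1 173.1] [23.1 21.7] 76.2 mean [630.6 171.5  77.7]
nut 248 [631.6 171.9] [45.7 49.6] 54.6 mean [630.2 171.2  67.2]
post 35 [425.9 165. ] [11.8 11.6] 0.1 mean [425.6 164.5  42.8]
grip 848 [371.  356.9] [162.8  23.6] 9.3 mean [370.7 354.2  29. ]
jaw 600 [499.  380.2] [100.4  69.9] 7.4 mean [495.3 377.4  17.4]
mat 4648 [432.3 377.7] [297.6 130.5] 3.3 mean [431.1 379.    4.5]
blk 114 [459.7 -10.8] [21.3 31.8] 79.7 mean [459.2 -10.7  22.7]
blk 119 [461.6 -99.5] [21.8 32.2] 41.7 mean [461.3 -99.1  22.5]
handle 206 [ 444.3 -272.6] [17.9 58.7] 82.1 mean [ 443.9 -271.    63.2]
cupwalls 24 [ 699.  -279.7] [16.2  1.9] 89.4 mean [ 699.3 -279.7   52.2]
cupwalls 337 [ 547.4 -287.1] [ 87.6 147.4] 82.4 mean [ 534.  -284.4   49.2]
pad 720 [ 536.1 -248.9] [ 74.3 147. ] 78.0 mean [ 523.9 -230.5    4.8]
pad 382 [ 515.7 -336.6] [ 42.4 146.1] 77.6 mean [ 499.6 -341.2    5. ]
```

```bash
python3 - <<'E'
from h import *
for name,p,yaws in [("span",[428,367,8],[10,190,-170]),("plate",[547,160,17],[8.2,188.2]),("nut",[631,172.5,45],range(-180,181,15))]:
    for y in yaws:
        q=bot.inverse_kinematics(p,[180,0,y]); print(name,y,None if q is None else np.round(q,0))
E
```

```text
span 10 [-62.  44.  27. 113. -36.  32. -91.]
span 190 [-42.  40.  -6. 112.   8.  28.  47.]
span -170 [-42.  40.  -6. 112.   8.  28.  47.]
plate 8.2 [-39.  44.  29. 111. -36.  34. -68.]
plate 188.2 [-18.  40.  -4. 111.   5.  30.  72.]
nut -180 [-18.  42.  -3.  97.   3.  41.  68.]
nut -165 [-16.  42.  -6.  96.   6.  42.  80.]
nut -150 [-13.  42. -10.  96.  11.  42.  91.]
nut -135 [-11.  43. -15.  96.  15.  43. 103.]
nut -120 [ -8.  43. -18.  96.  18.  44. 114.]
nut -105 [ -6.  44. -22.  96.  22.  45. 127.]
nut -90 [ -4.  44. -26.  96.  25.  46. 139.]
nut -75 [ -2.  45. -30.  96.  28.  47. 151.]
nut -60 [ -51.   61.   65.   98.  -61.   64. -116.]
nut -45 [ -51.   61.   65.   98.  -61.   64. -101.]
nut -30 [-51.  61.  65.  98. -61.  64. -86.]
nut -15 [-41.  49.  38.  97. -39.  48. -90.]
nut 0 [-39.  48.  35.  97. -36.  47. -77.]
nut 15 [-38.  47.  32.  97. -33.  46. -65.]
nut 30 [-36.  46.  29.  97. -30.  44. -53.]
nut 45 [-34.  45.  25.  97. -26.  43. -41.]
nut 60 [-32.  45.  22.  97. -23.  43. -29.]
nut 75 [-30.  44.  19.  97. -20.  42. -17.]
nut 90 [-29.  44.  16.  97. -17.  42.  -5.]
nut 105 [-27.  43.  13.  97. -13.  41.   8.]
nut 120 [-25.  43.  10.  97. -10.  41.  20.]
nut 135 [-23.  43.   7.  97.  -7.  41.  32.]
nut 150 [-21.  42.   3.  97.  -4.  41.  44.]
nut 165 [-20.  42.   0.  97.  -0.  41.  56.]
nut 180 [-18.  42.  -3.  97.   3.  41.  68.]
```

```bash
python3 - <<'E'
from h import *
a=np.radians(9.8);o=np.array([417.8,365.1]);g=o+10*np.array([np.cos(a),np.sin(a)])
O=[180,0,189.8]
bot.goto([*g,220],O)
img,W=cloud("wrist");cv2.imwrite("pics/w1.png",img)
X,Y,Z=W[...,0],W[...,1],W[...,2];hsv=cv2.cvtColor(img,cv2.COLOR_BGR2HSV)
m=(X>280)&(X<420)&(Y>300)&(Y<440)&(Z>12)&(Z<40)&(hsv[...,1]>100)
r=cv2.minAreaRect(W[m][:,:2].astype(np.float32));print(r,W[m].mean(0),np.percentile(W[m][:,2],95),status.read_state()['clock'])
E
```

```text
((355.45404052734375, 354.40008544921875), (133.81982421875, 21.87578582763672), 9.56492805480957) [350.5754496  353.65378284  31.61701566] 33.033545361394815 1.3583
```

View pics/w1.png

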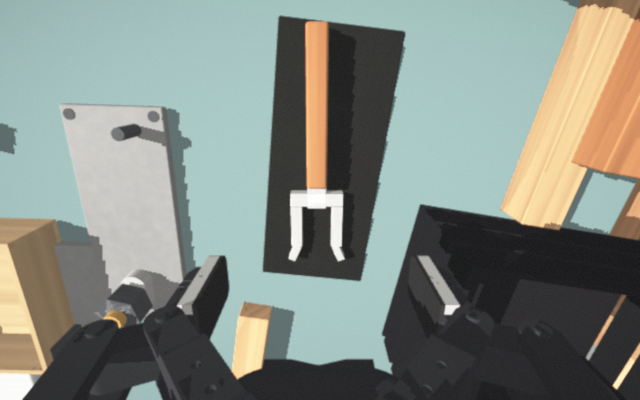

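```bash
python3 - <<'E'
from h import *
a=np.radians(9.7);o=np.array([417.8,365.1]);g=o+10*np.array([np.cos(a),np.sin(a)])
print(bot.move_l([*g,9],speed=120,force_limit=15))
hand.close_gripper(80);s=status.read_state();print(s['finger_gap'],s['wrist_force'],s['tool_pos'])
bot.move_l([*g,110],speed=120)
c=capture("wrist");cv2.imwrite("pics/w2.png",c["img"])
s=status.read_state();print(s['clock'],s['wrist_force'],s['ft_torque'],s['finger_gap'])
E
```

```text
False
0.24044726499235894 [-0.53487379 -0.59482121  4.95569562] [427.74193289 366.78112096   9.33191259]
4.9167 [ 0.3915618  -0.4125149  -3.23206564] [-0.08204705  0.00088008  0.04999448] 0.243125714072392
```

View pics/w2.png

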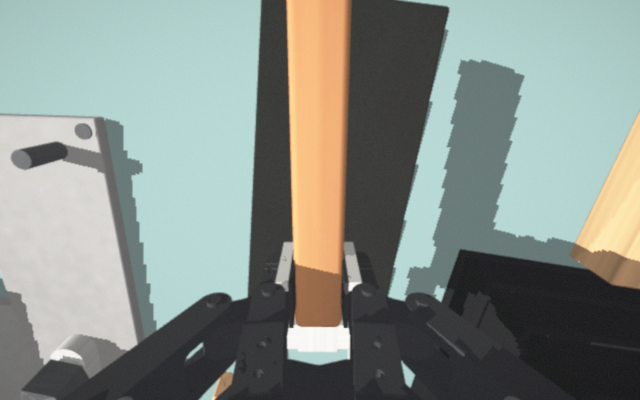

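```bash
cat >> h.py <<'E'
S=np.array([631.2,172.5]);FY=8.2
def F(x,y): # feeder coords relative to spindle axis -> world xy
    return S+rot([0,0,FY]).as_matrix()[:2,:2]@np.array([x,y])
E
python3 - <<'E'
from h import *
O=[180,0,180+FY]
bot.goto([*F(-170,0),110],O)
print(bot.move_l([*F(-170,0),22],speed=80,force_limit=15))
img,W=cloud("top");cv2.imwrite("pics/t2.png",cv2.resize(img[110:290,180:320],None,fx=3.3,fy=3.3,interpolation=cv2.INTER_CUBIC))
c=capture("wrist");cv2.imwrite("pics/w3.png",c["img"])
c=capture("scene");cv2.imwrite("pics/s3.png",cv2.resize(c["img"][200:350,240:440],None,fx=4,fy=4,interpolation=cv2.INTER_CUBIC))
s=status.read_state();print(s['clock'],s['tool_pos'],s['wrist_force'])
E
```

```text
False
7.2083 [463.22489049 148.32402142  22.42501873] [-0.3768843  -0.87988177 -2.19294345]
```

View pics/t2.png

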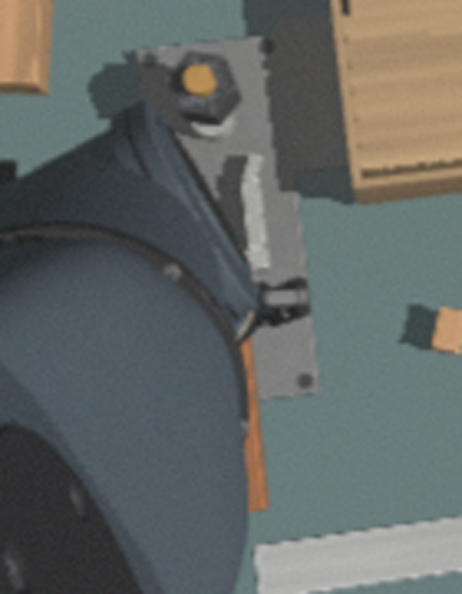

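View pics/w3.png

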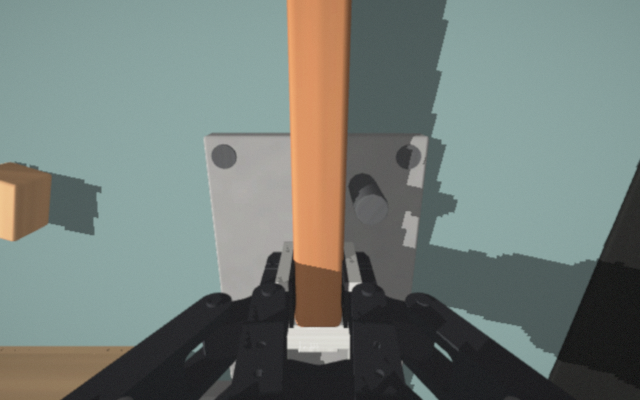

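View pics/s3.png

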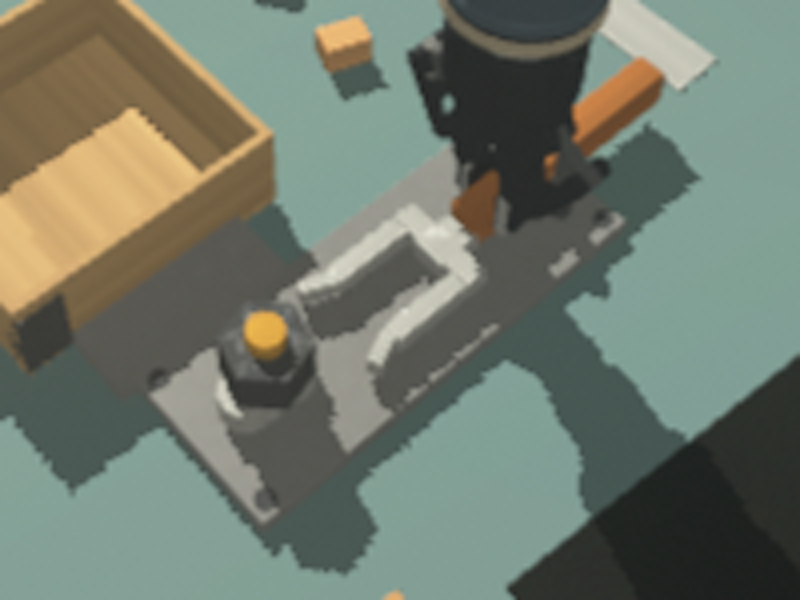

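```bash
python3 - <<'E'
from h import *
print(bot.move_l([*F(-170,0),18.5],speed=40,force_limit=12));s=status.read_state();print(s['tool_pos'],s['wrist_force'])
print(bot.move_l([*F(-85,0),18.5],speed=50,force_limit=15));s=status.read_state();print(s['tool_pos']-[*F(-85,0),0],s['wrist_force'],s['ft_torque'],s['clock'])
c=capture("wrist");cv2.imwrite("pics/w4.png",c["img"])
c=capture("scene");cv2.imwrite("pics/s4.png",cv2.resize(c["img"][200:350,240:440],None,fx=4,fy=4,interpolation=cv2.INTER_CUBIC))
E
```

```text
False
[462.80351617 148.1984378   18.35660232] [ 0.3854837   0.9146534  -3.41872628]
False
[-0.26371841 -0.03009028 18.52382612] [-0.82957351  0.40844834 -2.59063489] [-0.02211568 -0.00497755  0.00726253] 9.3083
```

View pics/s4.png

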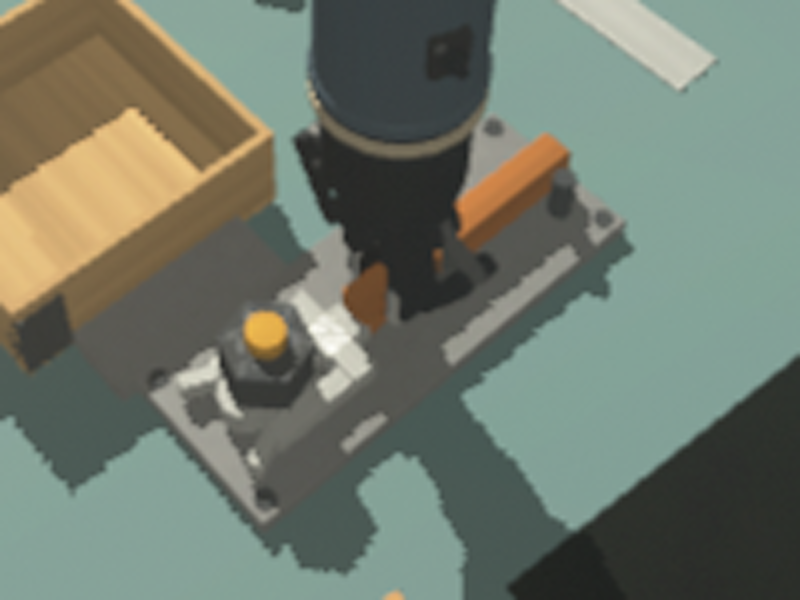

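```bash
python3 - <<'E'
from h import *
print(bot.move_l([*F(-77,0),18.5],speed=20,force_limit=8));s=status.read_state();print(s['tool_pos'][:2]-F(-85,0),s['wrist_force'],s['ft_torque'])
p=s['tool_pos'].copy()
d=F(-2,0)-F(0,0)
bot.move_l([p[0]+d[0],p[1]+d[1],18.5],speed=30)
print(bot.move_l([p[0]+d[0],p[1]+d[1],15],speed=20,force_limit=8));print(status.read_state()['tool_pos'])
hand.ungrasp()
bot.move_l([p[0]+d[0],p[1]+d[1],150],speed=120)
bot.goto([*F(-60,0),330],[180,0,180+FY])
img,W=cloud("wrist");cv2.imwrite("pics/w5.png",img);np.save("w5.npy",W)
print(status.read_state()['clock'])
E
```

```text
True
[1.46333734 0.04796691] [ 0.38025036  0.45737252 -2.24526921] [ 0.01419248 -0.14178495 -0.08580511]
True
[546.64774019 160.1461218   17.32045472]
12.875
```

View pics/w5.png

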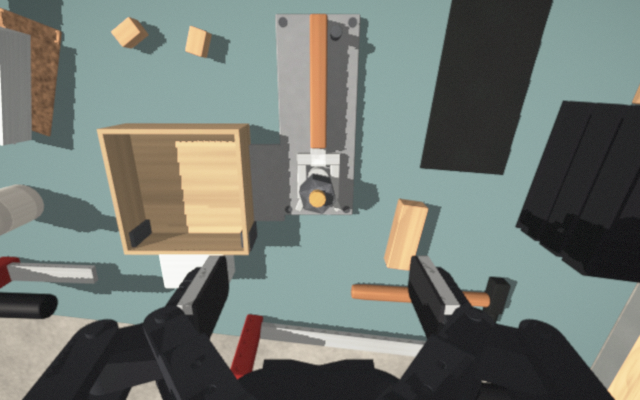

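```bash
python3 - <<'E'
from h import *
bot.goto([*F(10,0),200],[180,0,180+FY])
img,W=cloud("wrist");cv2.imwrite("pics/w6.png",cv2.resize(img[100:400,160:480],None,fx=2.3,fy=2,interpolation=cv2.INTER_CUBIC));np.save("w6.npy",W);cv2.imwrite("pics/w6f.png",img)
X,Y,Z=W[...,0],W[...,1],W[...,2]
r=np.hypot(X-S[0],Y-S[1])
for lo,hi in((72,85),(61,72)):
    m=(r<45)&(Z>lo)&(Z<hi);p=W[m];print(m.sum(),p.mean(0))
    print(cv2.minEnclosingCircle(p[:,:2].astype(np.float32)))
p=W[(r<45)&(Z>61)&(Z<72)][:,:2]-W[(r<45)&(Z>72)&(Z<85)][:,:2].mean(0)*0-S
for a in range(0,60,4):
    w=[]
    for k in range(3):
        t=np.radians(a+60*k);u=p@[np.cos(t),np.sin(t)];w+= [np.percentile(u,99)-np.percentile(u,1)]
    print(a,np.round(w,1),round(sum(w),1))
E
```

```text
498 [629.96622869 170.75383793  77.59282393]
((630.5633544921875, 170.8373565673828), 10.876007080078125)
1666 [628.9310556  170.57961905  66.80446344]
((630.610107421875, 170.89271545410156), 25.830257415771484)
0 [45.1 44.9 44.4] 134.4
4 [45.6 45.4 44.8] 135.8
8 [46.1 46.1 45.5] 137.6
12 [46.7 46.3 46.1] 139.2
16 [47.1 46.5 46.4] 140.1
20 [47.3 46.7 46.5] 140.5
24 [47.3 46.6 46.5] 140.3
28 [47.2 46.4 46.6] 140.1
32 [46.9 46.1 46.4] 139.5
36 [46.5 45.9 46. ] 138.5
40 [46.  45.4 45.5] 137.0
44 [45.3 44.6 45. ] 134.9
48 [44.8 44.1 44.6] 133.5
52 [44.6 44.  44.3] 132.9
56 [44.5 43.9 44.6] 133.0
```

View pics/w6.png

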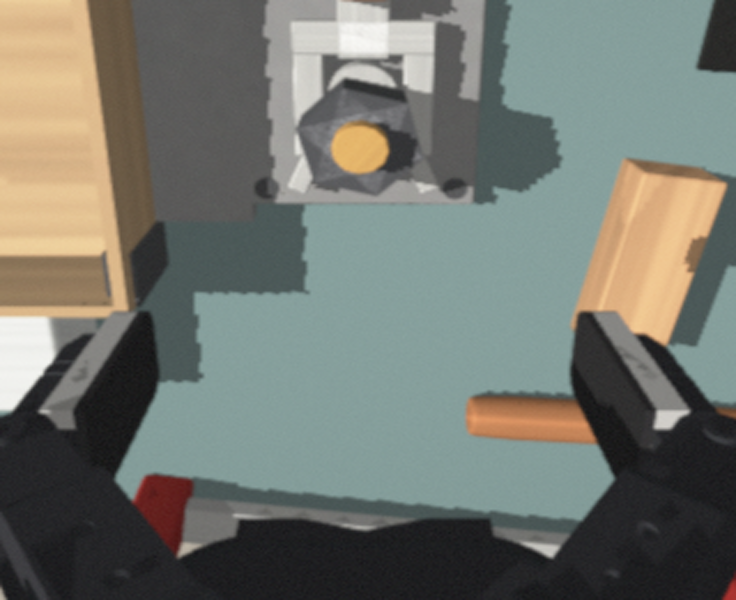

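```bash
python3 - <<'E'
from h import *
N=np.array([630.9,172.0])
bot.goto([*N,180],[180,0,203])
print(bot.move_l([*N,35],speed=100,force_limit=15))
hand.close_gripper(110);s=status.read_state();print(s['finger_gap'],s['wrist_force'],s['ft_torque'],s['tool_pos'])
t0=s['ft_torque'][2]
y=203
while y>75:
    y-=6
    bot.move_l([*N,35],[180,0,y],speed=60)
    s=status.read_state();print(y,round(s['clock'],2),s['ft_torque'].round(2),s['wrist_force'].round(0),s['orientation'][2].round(1))
    if abs(s['ft_torque'][2]-t0)>1.2: break
img,W=cloud("top");cv2.imwrite("pics/t7.png",cv2.resize(img[110:290,180:320],None,fx=3.3,fy=3.3,interpolation=cv2.INTER_CUBIC))
E
```

```text
False
0.5044494633356705 [-1.36471045 -3.05399767  7.70515264] [-0.5687522   0.2255827   0.07927471] [631.48647837 171.0132706   35.92875329]
197 16.21 [-0.49  0.21 -0.07] [-0. -3.  7.] -163.1
191 16.47 [-0.54  0.25 -0.16] [-1. -3.  7.] -169.1
185 16.73 [-0.51  0.23 -0.03] [-1. -3.  8.] -175.1
179 16.98 [-0.58  0.2  -0.14] [-1. -3.  7.] 178.9
173 17.24 [-0.55  0.28 -0.07] [-2. -3.  8.] 172.9
167 17.5 [-0.53  0.17 -0.07] [ 0. -4.  7.] 166.9
161 17.76 [-0.58  0.23 -0.12] [-1. -4.  8.] 160.9
155 18.02 [-0.54  0.23 -0.05] [-1. -3.  7.] 154.9
149 18.27 [-0.56  0.18 -0.07] [-1. -2.  8.] 148.9
143 18.53 [-0.58  0.18 -0.13] [-2. -3.  8.] 142.9
137 18.79 [-0.57  0.21 -0.08] [-2. -4.  7.] 136.9
131 19.05 [-0.6   0.22 -0.06] [-0. -4.  7.] 130.9
125 19.31 [-0.56  0.16 -0.06] [ 0. -3.  7.] 124.9
119 19.57 [-0.61  0.2  -0.18] [-1. -3.  7.] 118.9
113 19.82 [-0.59  0.17 -0.11] [ 0. -3.  7.] 112.9
107 20.08 [-0.57  0.12 -0.09] [-1. -3.  7.] 106.9
101 20.34 [-0.55  0.14 -0.15] [-1. -4.  7.] 100.9
95 20.6 [-0.57  0.14 -0.12] [-1. -4.  7.] 94.9
89 20.86 [-0.94  0.19  1.98] [-1. -6.  7.] 89.2
```

```bash
python3 - <<'E'
from h import *
N=np.array([630.9,172.0])
for y in (87,85):
    bot.move_l([*N,35],[180,0,y],speed=60);bot.sleep(.3)
    s=status.read_state();print(y,s['ft_torque'].round(2),s['wrist_force'].round(0),s['orientation'][2].round(1))
    if abs(s['ft_torque'][2])>4:break
c=capture("scene");cv2.imwrite("pics/s7.png",cv2.resize(c["img"][200:350,240:440],None,fx=4,fy=4,interpolation=cv2.INTER_CUBIC))
E
```

```text
87 [-1.08  0.14  3.68] [-1. -5.  7.] 87.4
85 [-0.67  0.13  4.08] [ 0. -5.  8.] 85.5
```

View pics/s7.png

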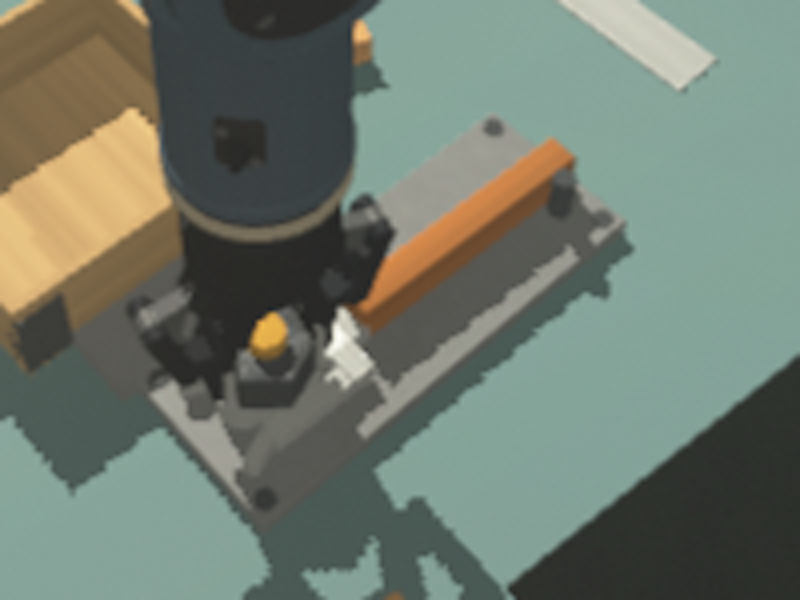

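View pics/t7.png

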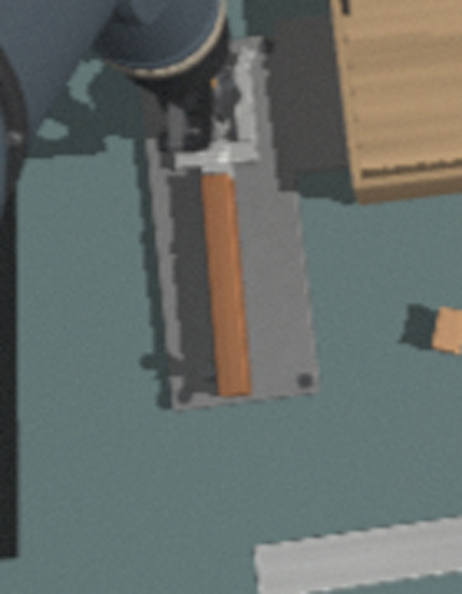

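```bash
python3 - <<'E'
from h import *
N=np.array([630.9,172.0])
bot.move_l([*N,35],[180,0,88],speed=60);bot.sleep(.3)
print(status.read_state()['ft_torque'])
hand.ungrasp()
bot.move_l([*N,190],speed=150)
bot.goto([*F(0,0),260],[180,0,180+FY])
img,W=cloud("wrist");cv2.imwrite("pics/w8.png",img)
X,Y,Z=W[...,0],W[...,1],W[...,2];hsv=cv2.cvtColor(img,cv2.COLOR_BGR2HSV)
m=(X>380)&(X<600)&(Y>100)&(Y<230)&(Z>30)&(Z<55)&(hsv[...,1]>100)
r=cv2.minAreaRect(W[m][:,:2].astype(np.float32));print(r,W[m].mean(0))
rr=np.hypot(X-S[0],Y-S[1]);p=W[(rr<45)&(Z>61)&(Z<72)][:,:2]-S
for a in range(0,60,5):
    print(a,round(sum(np.ptp(np.percentile(p@[np.cos(np.radians(a+60*k)),np.sin(np.radians(a+60*k))],[1,99])) for k in range(3)),1),end=' ')
print(status.read_state()['clock'])
E
```

```text
[-0.37223227  0.13696639  1.62743937]
((519.4064331054688, 157.59825134277344), (103.0008773803711, 21.03740692138672), 6.563638687133789) [516.77152075 157.33621016  39.68865852]
0 133.0 5 133.0 10 134.6 15 136.3 20 138.0 25 139.3 30 140.0 35 139.6 40 139.1 45 137.9 50 135.9 55 134.1 25.6417
```

View pics/w8.png

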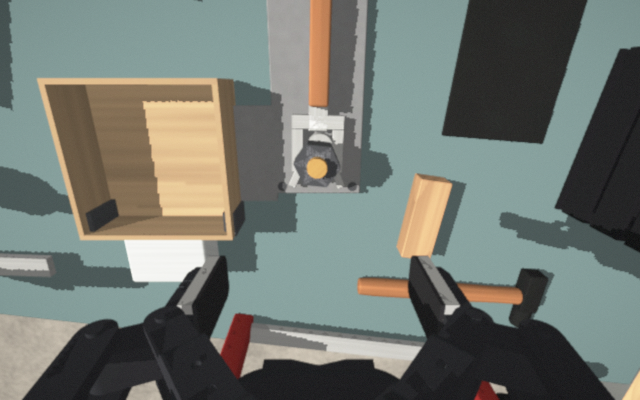

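```bash
python3 - <<'E'
from h import *
yw=6.6;u=np.array([np.cos(np.radians(yw)),np.sin(np.radians(yw))])
c=np.array([519.4,157.6]); c=c+u*((S-c)@u-84)   # 84 behind spindle
print(c,F(-84,0))
O=[180,0,180+yw]
bot.goto([*c,150],O)
print(bot.move_l([*c,18.5],speed=120,force_limit=15))
hand.close_gripper(80);s=status.read_state();print(s['finger_gap'],s['wrist_force'])
e=c-u*85
print(bot.move_l([*e,19.0],speed=50,force_limit=30));s=status.read_state();print(s['tool_pos'],e,s['wrist_force'],s['ft_torque'])
c=capture("scene");cv2.imwrite("pics/s9.png",cv2.resize(c["img"][200:350,240:440],None,fx=4,fy=4,interpolation=cv2.INTER_CUBIC))
E
```

```text
[547.98096234 160.90693017] [548.0587966  160.51916957]
False
0.23707121302601677 [-1.62038549  0.82969939  5.686614  ]
False
[463.24476135 151.07859113  18.88059734] [463.54427727 151.13727238] [1.8987656  0.80149    2.03150335] [ 0.11031167 -0.3336562  -0.07369761]
```

View pics/s9.png

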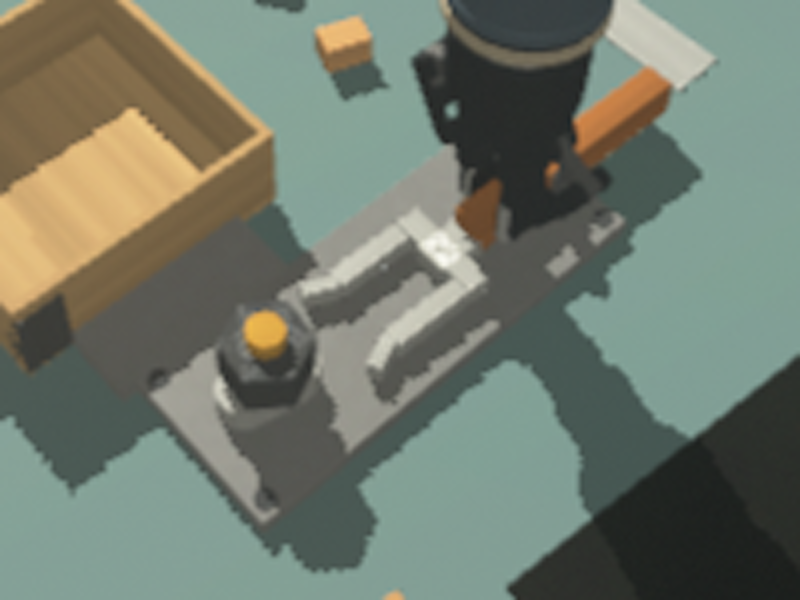

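```bash
python3 - <<'E'
from h import *
s=status.read_state();p=s['tool_pos']
bot.move_l([p[0],p[1],110],speed=120)
T=[434,377];O=[180,0,184]
bot.goto([*T,110],O)
bot.move_l([*T,25],speed=120)
print(bot.move_l([*T,5],speed=30,force_limit=8),status.read_state()['tool_pos'])
hand.ungrasp()
bot.move_l([*T,150],speed=150)
# look at cup etc, view from a position out of the way
bot.goto([480,200,300],[180,0,180])
for n in("top","scene"):
    img,W=cloud(n);cv2.imwrite(f"pics/{n}10.png",img);np.save(n+"10.npy",W)
print(status.read_state()['clock'])
E
```

```text
True [433.98246171 377.12170522  10.92562402]
35.9583
```

View pics/top10.png

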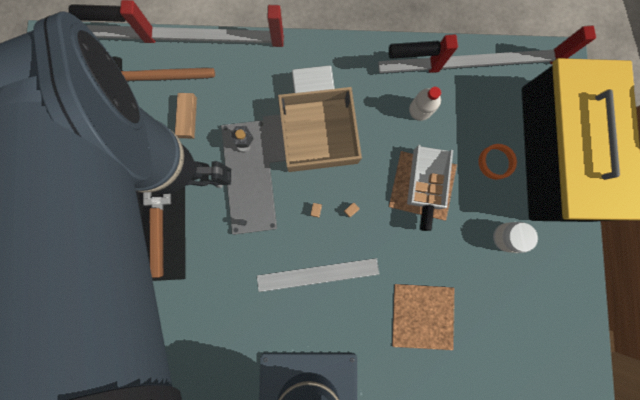

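View pics/scene10.png

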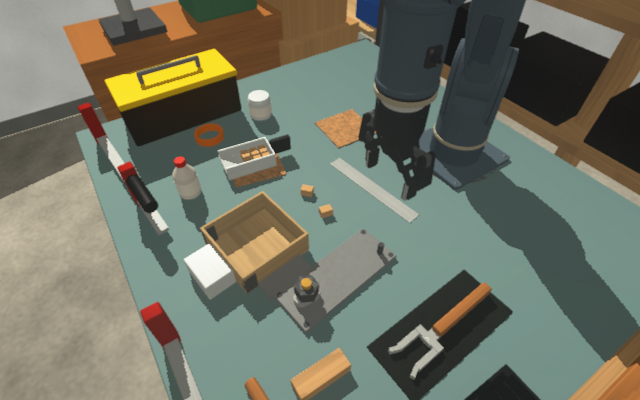

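```bash
cat > meas.py <<'E'
from h import *
def meas(img,W):
    hsv=cv2.cvtColor(img,cv2.COLOR_BGR2HSV);X,Y,Z=W[...,0],W[...,1],W[...,2]
    def rect(m,name):
        n,l,st,ce=cv2.connectedComponentsWithStats(m.astype(np.uint8))
        for i in range(1,n):
            if st[i,4]<20: continue
            r=cv2.minAreaRect(W[l==i][:,:2].astype(np.float32))
            print(name,st[i,4],np.round(r[0],1),np.round(r[1],1),round(r[2],1),'mean',W[l==i].mean(0).round(1))
    box=lambda x0,x1,y0,y1:(X>x0)&(X<x1)&(Y>y0)&(Y<y1)
    rect(box(380,540,-170,60)&(Z>12)&(Z<30)&(hsv[...,1]>90),"blk")
    rect(box(350,700,-400,-180)&(Z>52)&(hsv[...,2]<60),"handle")
    rect(box(400,690,-380,-180)&(Z>38)&(hsv[...,1]<60)&(hsv[...,2]>90),"cupwalls")
    rect(box(400,700,-400,-150)&(Z<9)&(hsv[...,1]>100),"pad")
E
python3 - <<'E'
from meas import *
for n in("top","scene"):
    print(n);meas(cv2.imread(f"pics/{n}10.png"),np.load(n+"10.npy"))
W=np.load("top10.npy");print(W[55,178],W[178,392])
E
```

```text
top
blk 101 [459.1 -11.4] [19.8 30.4] 79.6 mean [458.7 -11.4  22.7]
blk 106 [460.8 -99.8] [20.8 30.4] 42.6 mean [460.6 -99.4  22.4]
handle 208 [ 441.4 -278.9] [18.2 59.6] 82.4 mean [ 441.  -277.5   63.1]
cupwalls 361 [ 543.9 -293.9] [ 87.5 146.6] 82.1 mean [ 531.1 -292.1   48.7]
pad 859 [ 534.2 -252.8] [ 81.  145.9] 77.2 mean [ 527.3 -233.6    4.9]
pad 77 [ 540.2 -359.6] [ 9.2 85.8] 79.7 mean [ 547.6 -361.2    5.2]
pad 128 [ 458.  -328.1] [34.1 29.5] 78.9 mean [ 455.3 -328.2    4.8]
scene
blk 96 [461.7 -98.8] [21.3 31.1] 39.5 mean [463.9 -97.5  21.8]
blk 108 [461.  -11.2] [22.8 29.9] 82.5 mean [462.6  -9.3  22.1]
handle 99 [ 445.2 -274.9] [10.2 57.2] 80.5 mean [ 445.3 -274.    60.5]
cupwalls 487 [ 543.8 -294.8] [ 90.8 145.2] 82.0 mean [ 540.4 -292.7   46.1]
pad 485 [ 536.1 -256.6] [ 94.1 147.6] 79.0 mean [ 533.9 -231.4    5.9]
[861.07048788 353.88839913   2.65008479] [ 545.042587   -206.84820677    2.24871967]
```

```bash
cat > cup.py <<'E'
from h import *
def tool_R(az,a,sgn):
    "tool pointing at azimuth az, a deg below horizontal; sgn -1: tool x up-ish"
    z=np.array([np.cos(a),0,-np.sin(a)]);y=np.array([0,sgn,0.]);x=np.cross(y,z)
    return rot([0,0,az]).as_matrix()@np.stack([x,y,z],1)
G=(-80.,40.)   # grasp point in cup xz
def tcp_for_cup(origin,az,p,a0,sgn,g=G):
    "cup origin world, azimuth, lip-down pitch p deg, a0 grasp angle -> TCP pos, rpy"
    Rc=rot([0,0,az]).as_matrix()@rot([0,p,0]).as_matrix()
    R=tool_R(az,np.radians(a0+p),sgn)
    t=np.array(origin)+Rc@[g[0],0,g[1]]+19*R[:,2]
    return t,Ro.from_matrix(R).as_euler('xyz',degrees=True)
def cup_for_lip(lip,az,p):
    Rc=rot([0,0,az]).as_matrix()@rot([0,p,0]).as_matrix()
    return np.array(lip)-Rc@[100,0,30]
E
python3 - <<'E'
from cup import *
import warnings;warnings.simplefilter('ignore')
C=[517.4,-289.8,4];az=-7.9
for sgn in(-1,1):
  for a in(30,40,50,60):
    q0=bot.inverse_kinematics(*tcp_for_cup(C,az,0,a,sgn))
    q1=bot.inverse_kinematics(*tcp_for_cup(np.add(C,[0,0,150]),az,0,a,sgn))
    print(sgn,a,'grasp',None if q0 is None else np.round(q0),None if q1 is None else np.round(q1))
    for pz in(-30,-10,8,40):
      r=[]
      for p in(0,25,50,75):
        l=np.array([640,-18,120 if p<75 else 85]);l[:2]=l[:2]
        q=bot.inverse_kinematics(*tcp_for_cup(cup_for_lip(l,pz,p),pz,p,a,sgn)); r.append(None if q is None else np.round(q).astype(int).tolist())
      print('   az',pz,r)
E
```

```text
-1 30 grasp None None
   az -30 [None, [-26, 17, -9, 133, 72, 35, 142], [-58, 38, 78, 109, -42, 58, -84], [-32, 55, 78, 82, -50, 99, -76]]
   az -10 [None, None, [-54, 35, 78, 112, -44, 57, -57], [-33, 56, 78, 81, -46, 98, -57]]
   az 8 [None, None, [-33, 20, 45, 112, -24, 46, -58], [-27, 42, 47, 81, -23, 84, -60]]
   az 40 [[89, 72, -83, 132, 85, 13, -94], [36, 22, -11, 124, -58, 33, 26], [-17, 24, 37, 105, -28, 54, -16], [-27, 39, 40, 82, -13, 77, -37]]
-1 40 grasp None None
   az -30 [None, [25, 31, -74, 126, 67, 61, 152], [-50, 43, 78, 102, -44, 73, -81], [-26, 60, 78, 74, -52, 112, -75]]
   az -10 [None, [-54, 18, 53, 135, -44, 12, -63], [-48, 41, 78, 104, -43, 72, -57], [-28, 61, 78, 72, -45, 110, -58]]
   az 8 [None, [-20, 14, 28, 135, -56, 15, -24], [-32, 26, 46, 104, -21, 60, -60], [-25, 48, 48, 72, -23, 96, -60]]
   az 40 [[84, 61, -79, 131, 75, 14, -91], [1, 23, 28, 120, -54, 43, 19], [-21, 27, 39, 99, -19, 61, -26], [-28, 44, 41, 76, -9, 86, -39]]
-1 50 grasp None [ 84.  27. -61. 139. 147.  13. 151.]
   az -30 [None, [-66, 39, 78, 122, -50, 44, -80], [-43, 48, 78, 95, -45
[... 2253 characters left out ...]
], [-9, 47, 12, 63, -3, 105, 100]]
   az 40 [[78, 52, -75, 129, 60, 17, 96], [17, 21, -2, 115, -20, 37, 161], [-3, 27, 5, 93, 5, 68, 130], [-12, 44, 6, 69, 14, 97, 121]]
1 60 grasp [ 75.  50. -61. 140. 125.  35.  -4.] [ 82.  26. -62. 132.  65.  14.  49.]
   az -30 [[-15, 26, -24, 137, 83, 38, -52], [-25, 20, 14, 115, -2, 42, 50], [-11, 32, 15, 88, -17, 80, 69], [10, 51, -11, 58, -13, 110, 59]]
   az -10 [None, [-16, 18, 11, 118, -3, 39, 77], [-10, 32, 13, 87, -9, 82, 85], None]
   az 8 [None, [-7, 18, 9, 118, -6, 39, 103], [-9, 31, 11, 87, -3, 81, 100], None]
   az 40 [[60, 35, -49, 126, -1, 14, 152], [7, 22, 4, 110, -8, 45, 147], [-7, 31, 6, 88, 10, 77, 125], [-14, 49, 6, 64, 18, 106, 120]]
```

```bash
python3 - <<'E'
from cup import *
import warnings;warnings.simplefilter('ignore')
C=[517.4,-289.8,4];az=-7.9
f=lambda q:None if q is None else np.round(q).astype(int).tolist()
for sgn in(-1,1):
  for a in(70,80,90,100):
    print(sgn,a,'grasp',f(bot.inverse_kinematics(*tcp_for_cup(C,az,0,a,sgn))),f(bot.inverse_kinematics(*tcp_for_cup(np.add(C,[0,0,120]),az,0,a,sgn))))
    for pz in range(-180,180,30):
      r=[]
      for p in(0,25,50,75):
        l=[645,-18,120 if p<60 else 85]
        r.append(f(bot.inverse_kinematics(*tcp_for_cup(cup_for_lip(l,pz,p),pz,p,a,sgn))))
      if all(x is not None for x in r): print('   az',pz,r)
E
```

```text
-1 70 grasp [77, 55, -74, 132, 92, 46, -156] [13, 23, 26, 128, -57, 23, -10]
   az -180 [[-4, 70, 15, 24, -13, 107, 92], [-8, 45, 12, 68, -10, 64, 94], [-7, 27, 6, 100, -4, 24, 91], [44, 39, -74, 130, 125, 50, -25]]
   az -150 [[-13, 64, 7, 38, 1, 97, 111], [-8, 43, 2, 71, -4, 62, 115], [7, 28, -11, 98, -19, 30, 133], [58, 43, -73, 122, 132, 13, 1]]
   az -120 [[-20, 54, 0, 61, 13, 81, 126], [-8, 39, -6, 79, 0, 60, 137], [37, 40, -62, 93, 18, 45, 129], [60, 52, -74, 106, 0, 27, 158]]
   az -90 [[-23, 43, -7, 86, 25, 64, 138], [-5, 34, -15, 89, 4, 57, 160], [40, 49, -74, 87, 21, 63, 151], [10, 43, 14, 88, -58, 87, -133]]
   az -60 [[-24, 32, -10, 110, 37, 45, 149], [27, 45, -74, 98, 41, 71, 154], [-30, 57, 78, 85, -62, 112, -102], [2, 53, 27, 68, -51, 112, -120]]
   az 60 [[10, 35, 22, 109, -46, 48, 33], [-14, 33, 36, 99, -17, 55, -3], [-27, 40, 38, 85, 4, 75, -26], [-35, 56, 40, 70, 13, 93, -32]]
   az 90 [[10, 46, 24, 84, -38, 68, 48], [-8, 37, 29, 89, -14, 57, 24], [-28, 36, 34, 90, 13, 59, -6], [-43, 46, 37, 91, 30, 67, -28]]
   az 120 [[7, 57, 23, 59, -31, 85, 61], [-6, 41, 24, 7
[... 8315 characters left out ...]
47]]
   az -60 [[-21, 34, 12, 104, -22, 48, 36], [-9, 39, 16, 92, -39, 78, 53], [3, 49, 15, 77, -48, 106, 57], [26, 65, -24, 62, -42, 113, 38]]
   az 60 [[5, 34, 4, 103, 10, 47, 151], [-8, 38, 5, 92, 27, 74, 133], [-16, 48, 3, 78, 38, 101, 127], [-31, 66, 27, 65, 36, 112, 139]]
   az 90 [[44, 57, -74, 92, 64, 82, 140], [-6, 36, 0, 95, 41, 60, 150], [-18, 41, -1, 93, 56, 82, 133], [-29, 54, 3, 90, 63, 100, 122]]
   az 120 [[-22, 59, 65, 85, -53, 62, -101], [33, 53, -74, 96, 85, 89, 152], [-19, 35, -1, 109, 79, 61, 132], [-32, 47, 2, 115, 87, 84, 107]]
   az 150 [[-24, 62, 65, 78, -58, 65, -77], [-33, 44, 52, 101, -50, 21, -78], [-15, 30, 1, 121, 116, 42, 120], [-32, 46, 10, 137, 125, 81, 84]]
```

```bash
python3 - <<'E'
from cup import *
C=[517.4,-289.8,4];az=-7.9;A=80
bot.goto([470,-150,260],[180,0,0])
t,o=tcp_for_cup(np.add(C,[0,0,90]),az,0,A,-1)
bot.goto(t,o)
s=status.read_state();print(s['q'].round(0),s['clock'])
img,W=cloud("wrist");cv2.imwrite("pics/w11.png",img)
from meas import meas
meas(img,W)
E
```

```text
[ -6.  37.  56. 123. -60.  42.  -7.] 38.2583
blk 1299 [ 461.1 -102.5] [22.2 33.1] 42.3 mean [ 462.1 -104.8   20.8]
blk 645 [458.7 -21.7] [12.5 32.6] 88.4 mean [458.4 -23.   18.5]
handle 2135 [ 442.7 -281.7] [16.5 60.8] 82.1 mean [ 444.1 -281.8   63.5]
handle 35183 [ 434.7 -277.8] [149.2  31.6] 81.9 mean [ 439.5 -278.6  186.8]
cupwalls 3914 [ 532.2 -294.7] [ 86.5 122.7] 82.1 mean [ 521.7 -293.4   47.5]
cupwalls 67 [ 436.1 -289.4] [ 0.9 46.9] 82.7 mean [ 436.2 -289.8   61.1]
cupwalls 706 [ 451.8 -234.1] [ 7.3 10. ] 86.7 mean [ 452.8 -233.5  154.5]
cupwalls 713 [ 439.2 -326.1] [10.3  6.5] 3.1 mean [ 440.1 -325.9  154.4]
cupwalls 82 [ 435.2 -335.1] [9.4 2.8] 35.6 mean [ 436.1 -334.5  157.6]
cupwalls 103 [ 431.4 -350.7] [3.6 5.1] 59.2 mean [ 431.5 -351.2  189.8]
cupwalls 52 [ 447.4 -256.1] [11.9  6.3] 38.4 mean [ 448.5 -255.1  196.5]
pad 6980 [ 535.4 -251.4] [ 76.6 148.3] 77.5 mean [ 532.  -230.1    3.9]
pad 3957 [ 516.9 -333.8] [ 51.4 148.6] 77.2 mean [ 510.2 -345.8    3.9]
```

View pics/w11.png

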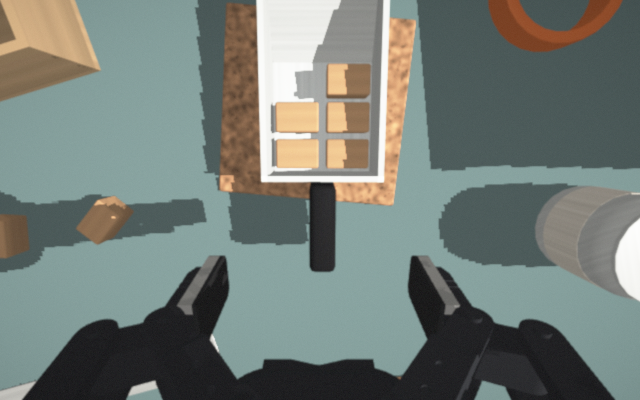

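```bash
python3 - <<'E'
from cup import *
C=[517.6,-290.4,4];az=-7.9;A=80
t,o=tcp_for_cup(C,az,0,A,-1)
try:
    print(bot.move_l(t,o,speed=80,force_limit=15))
    s=status.read_state();print(s['q'].round(0),s['clock'],s['tool_pos']-t)
    hand.close_gripper(110);s=status.read_state();print(s['finger_gap'],s['wrist_force'],s['ft_torque'])
except bot.MotionError as e: print(e, bot.inverse_kinematics(t,o))
E
```

```text
False
[ 16.  37.  21. 126. -62.  19.  -7.] 39.5833 [0.30985158 0.04098773 0.2646933 ]
0.19403957824050316 [-1.23856747  0.91005603  5.49036942] [ 0.01595669  0.13946333 -0.09023466]
```

```bash
python3 - <<'E'
from cup import *
C=np.array([517.6,-290.4,4]);az=-7.9;A=80
print(status.read_state()['q'].round(2))
f=lambda q:None if q is None else np.round(q).astype(int).tolist()
for d,a in (((0,0,20),-8),((0,0,60),-8),((0,0,100),-8),((0,0,120),-8),((0,0,60),5),((0,20,60),15),((0,0,100),5),((0,0,100),15),((-10,20,100),20),((0,40,120),30)):
    print(d,a,f(bot.inverse_kinematics(*tcp_for_cup(C+d,a,0,A,-1))))
for p in (0,20,40,60,75):
    print(p,[f(bot.inverse_kinematics(*tcp_for_cup(cup_for_lip([630,-30,130],z,p),z,p,A,-1))) for z in(45,60,75)])
E
```

```text
[ 15.83  36.87  21.02 126.37 -61.72  18.79  -6.97]
(0, 0, 20) -8 [13, 35, 25, 126, -58, 22, -11]
(0, 0, 60) -8 [7, 33, 34, 124, -52, 28, -17]
(0, 0, 100) -8 [2, 30, 41, 122, -46, 34, -22]
(0, 0, 120) -8 [0, 29, 44, 121, -44, 37, -24]
(0, 0, 60) 5 [14, 33, 29, 121, -48, 30, -5]
(0, 20, 60) 15 [16, 32, 26, 121, -45, 31, 1]
(0, 0, 100) 5 [9, 30, 35, 119, -43, 36, -10]
(0, 0, 100) 15 [14, 30, 32, 117, -40, 38, -1]
(-10, 20, 100) 20 [14, 29, 30, 118, -39, 38, 2]
(0, 40, 120) 30 [14, 28, 30, 114, -35, 42, 7]
0 [[2, 29, 23, 117, -35, 37, 5], [7, 32, 19, 108, -30, 44, 16], [11, 36, 15, 99, -25, 50, 25]]
20 [[-22, 33, 44, 105, -17, 56, -17], [-17, 34, 39, 101, -13, 55, -4], [-12, 35, 33, 97, -10, 54, 7]]
40 [[-31, 43, 52, 89, -7, 77, -26], [-31, 42, 49, 91, -2, 69, -17], [-31, 40, 47, 92, 2, 61, -7]]
60 [[-34, 55, 54, 73, 1, 97, -29], [-38, 53, 55, 79, 6, 85, -21], [-43, 50, 55, 86, 11, 71, -15]]
75 [[-33, 64, 54, 60, 7, 111, -28], [-40, 62, 56, 70, 11, 96, -22], [-48, 59, 59, 81, 15, 79, -18]]
```

```bash
python3 - <<'E'
from cup import *
C=np.array([517.6,-290.4,4]);A=80
t,o=tcp_for_cup(C+[0,0,130],-7.9,0,A,-1)
bot.move_l(t,o,speed=120);s=status.read_state();print(s['q'].round(0),s['clock'],s['finger_gap'],s['wrist_force'],s['ft_torque'])
c=capture("wrist");cv2.imwrite("pics/w12.png",c["img"])
lip=[646,-38,160]
t,o=tcp_for_cup(cup_for_lip(lip,60,0),60,0,A,-1)
bot.goto(t,o);s=status.read_state();print(s['q'].round(0),s['clock'])
c=capture("scene");cv2.imwrite("pics/s12.png",c["img"])
E
```

```text
[  0.  27.  43. 120. -41.  38. -27.] 41.45 0.1956909591301132 [ 0.34784864 -0.03058136 -1.18874011] [0.05683826 0.42511766 0.0035483 ]
[  7.  32.  20. 104. -28.  49.  13.] 42.2083
```

View pics/w12.png

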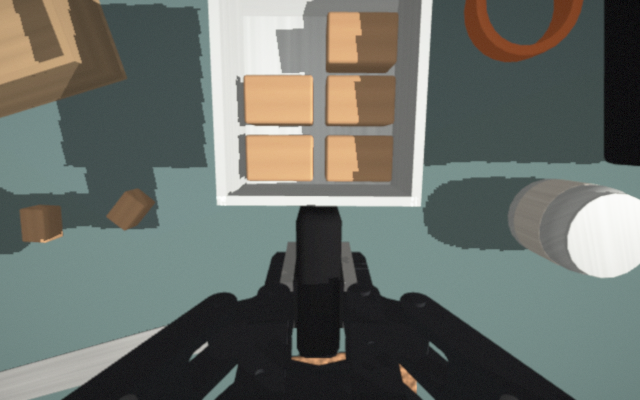

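View pics/s12.png

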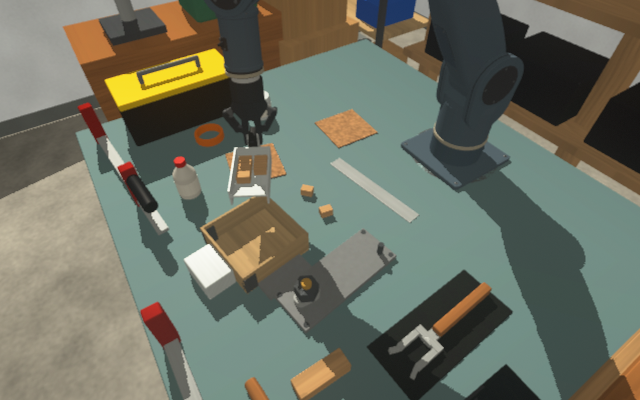

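```bash
python3 - <<'E'
from cup import *
A=80
for p,z in ((20,130),(35,105),(50,92),(62,88),(70,85),(76,85)):
    t,o=tcp_for_cup(cup_for_lip([646,-38,z],60,p),60,p,A,-1)
    bot.move_l(t,o,speed=90)
bot.sleep(0.6)
s=status.read_state();print(s['q'].round(0),s['clock'],s['finger_gap'])
for n in("scene","top"):
    c=capture(n);cv2.imwrite(f"pics/{n}13.png",cv2.resize(c["img"][60:310,120:470],None,fx=2,fy=2))
E
```

```text
[-37.  63.  49.  69.  14.  96. -28.] 45.7333 0.19429548978925432
```

View pics/scene13.png

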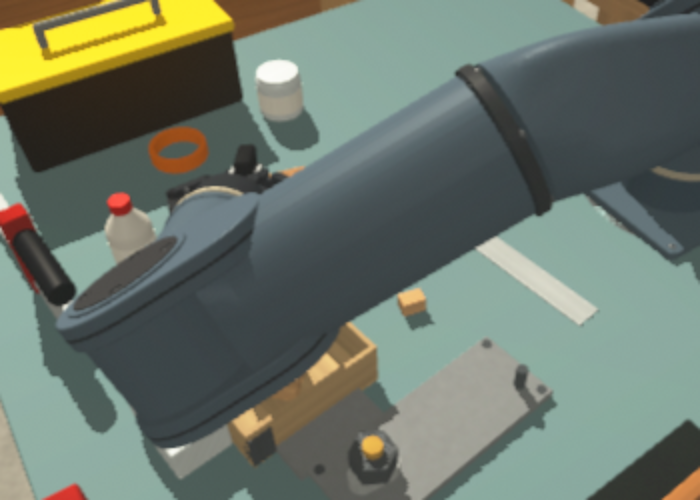

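View pics/top13.png

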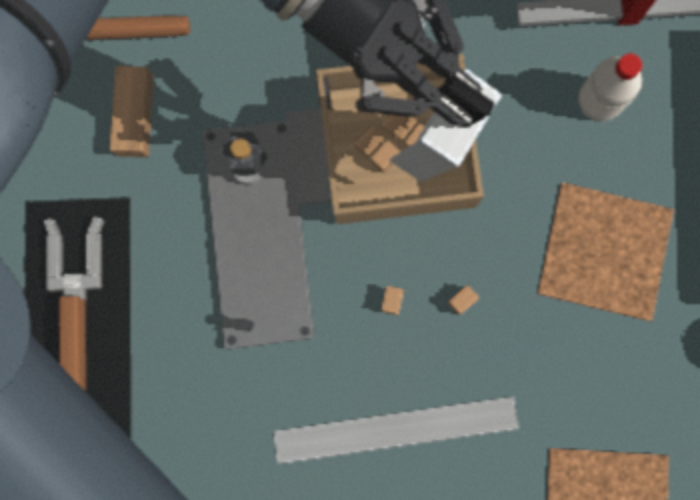

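```bash
python3 - <<'E'
from cup import *
A=80
bot.sleep(0.7)
for p,z in ((50,110),(25,140),(0,175)):
    t,o=tcp_for_cup(cup_for_lip([646,-38,z],60,p),60,p,A,-1)
    bot.move_l(t,o,speed=120)
t,o=tcp_for_cup([527.5,-286,134],-7.9,0,A,-1)
bot.goto(t,o)
s=status.read_state();print(s['q'].round(0),s['clock'],s['finger_gap'])
for n in("wrist","top"):
    c=capture(n);cv2.imwrite(f"pics/{n}14.png",c["img"])
E
```

```text
[  1.  27.  41. 119. -39.  37. -30.] 49.3167 0.2007385934258933
```

View pics/wrist14.png

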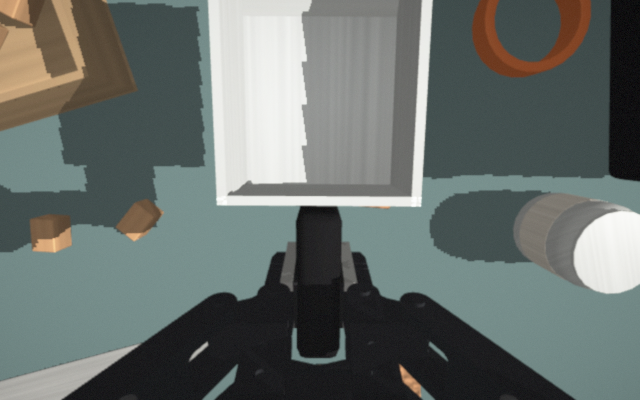

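View pics/top14.png

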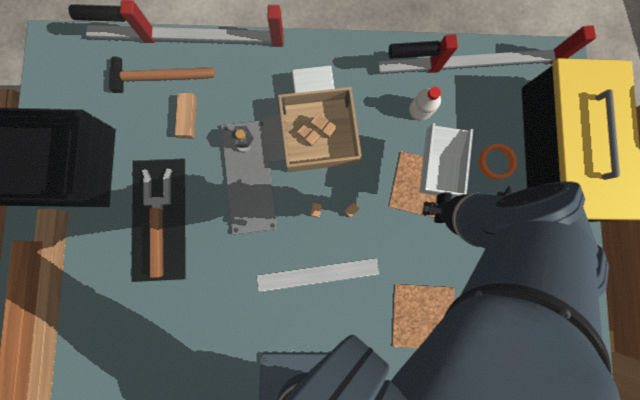

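```bash
python3 - <<'E'
from cup import *
A=80
t,o=tcp_for_cup([527.5,-286,14],-7.9,0,A,-1)
print(bot.inverse_kinematics(t,o).round(0))
bot.move_l(t,o,speed=100)
t2,o=tcp_for_cup([527.5,-286,0],-7.9,0,A,-1)
print(bot.move_l(t2,o,speed=20,force_limit=6));s=status.read_state();print(s['q'].round(1),s['tool_pos']-t,s['wrist_force'])
hand.ungrasp()
t,o=tcp_for_cup([527.5,-286,144],-7.9,0,A,-1)
bot.move_l(t,o,speed=120)
c=capture("wrist");cv2.imwrite("pics/w15.png",c["img"])
print(status.read_state()['clock'])
E
```

```text
[ 14.  36.  22. 125. -57.  20. -13.]
True
[ 16.2  36.7  18.8 125.5 -57.6  17.8 -12.3] [ 0.04326246  0.10086752 -9.80571918] [-0.73998898  0.0342092   6.07636008]
53.325
```

View pics/w15.png

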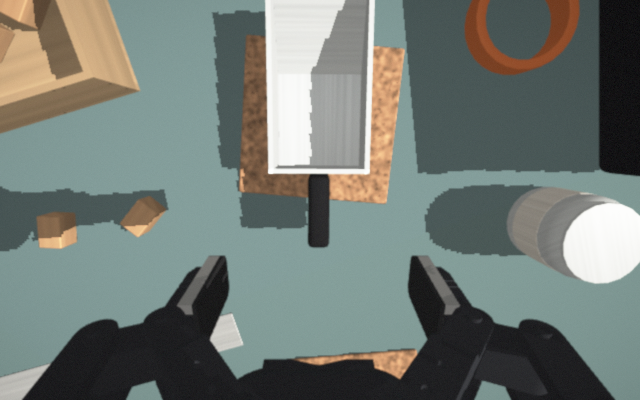

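```bash
cat > drop.py <<'E'
from meas import *
def pick(c,yaw):
    bot.goto([*c,110],[180,0,yaw])
    print('touch',bot.move_l([*c,6],speed=120,force_limit=15))
    hand.close_gripper(30);s=status.read_state();print('gap',s['finger_gap'],s['clock'])
    bot.move_l([*c,140],speed=200)
    print('gap',status.read_state()['finger_gap'])
def drop(xy,yaw):
    bot.goto([*xy,150],[180,0,yaw]);bot.move_l([*xy,75],speed=120);hand.ungrasp();bot.move_l([*xy,160],speed=200)
E
python3 - <<'E'
from drop import *
bot.goto([480,200,300],[180,0,180])
img,W=cloud("top");meas(img,W);cv2.imwrite("pics/t16.png",cv2.resize(img[60:310,120:470],None,fx=2,fy=2))
print(status.read_state()['clock'])
E
```

```text
blk 102 [459.1 -11.4] [19.9 30.9] 79.5 mean [458.7 -11.5  22.3]
blk 104 [460.5 -99.1] [19.3 30.2] 45.5 mean [460.6 -99.4  22.7]
handle 205 [ 451.4 -273.1] [18.  58.8] 81.0 mean [ 451.  -271.5   63.2]
cupwalls 399 [ 554.3 -289.1] [ 87.8 147.5] 81.7 mean [ 542.2 -286.7   48.1]
pad 771 [ 536.  -249.4] [ 74.  146.9] 77.3 mean [ 522.8 -231.9    4.8]
pad 408 [ 515.7 -336.2] [ 42.7 146.4] 76.7 mean [ 496.4 -339.4    4.9]
55.175
```

View pics/t16.png

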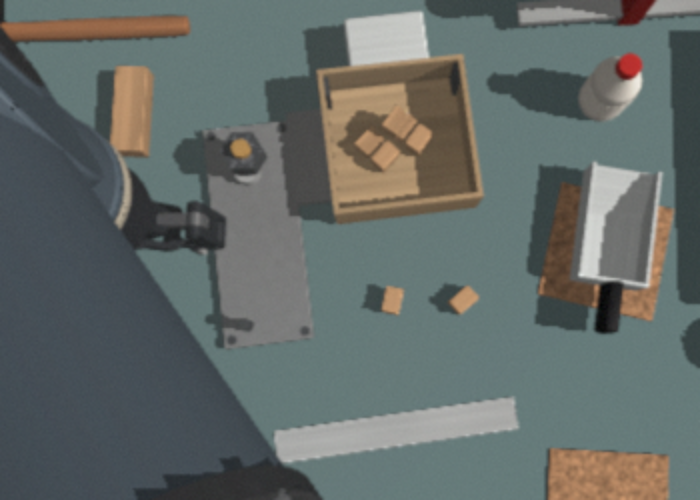

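```bash
python3 - <<'E'
from drop import *
pick([459.8,-11.2],169.5)
drop([650,-35],98)
pick([460.9,-99.2],133)
drop([640,-10],98)
bot.goto([480,200,300],[180,0,180]);bot.sleep(.3)
img,W=cloud("top");meas(img,W);cv2.imwrite("pics/t17.png",cv2.resize(img[60:310,120:470],None,fx=2,fy=2))
cv2.imwrite("pics/t17h.png",cv2.resize(img[80:180,265:375],None,fx=5,fy=5,interpolation=cv2.INTER_CUBIC))
c=capture("scene");cv2.imwrite("pics/s17.png",c["img"])
print(status.read_state()['clock'])
E
```

```text
touch False
gap 0.2478146634470872 57.8917
gap 0.24585196242002968
touch False
gap 0.25440280173363566 64.0417
gap 0.24911846262345788
handle 203 [ 451.  -272.7] [18.1 58.4] 83.0 mean [ 451.  -271.5   63.4]
cupwalls 391 [ 554.3 -288.7] [ 87.  147.2] 81.6 mean [ 541.8 -286.8   48.1]
pad 770 [ 535.2 -249.6] [ 74.3 146.5] 76.8 mean [ 522.3 -232.     4.8]
pad 413 [ 515.2 -336.3] [ 42.9 145.6] 77.0 mean [ 496.2 -339.3    4.9]
69.2167
```

View pics/t17h.png

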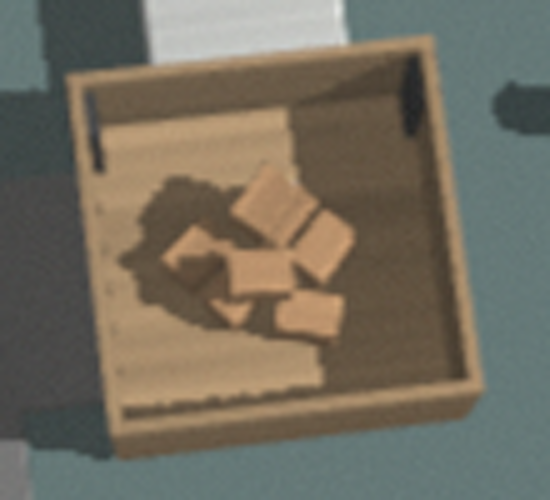

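View pics/s17.png

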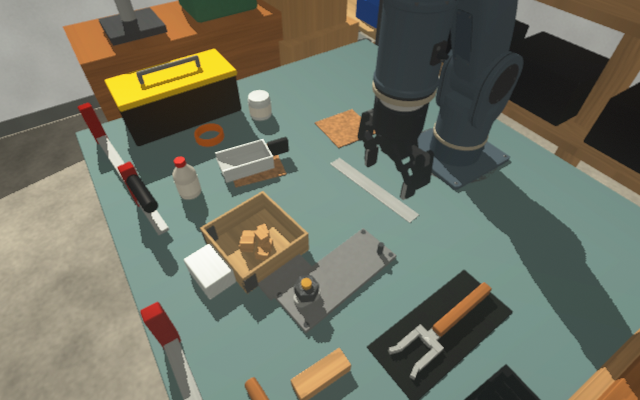

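View pics/t17.png

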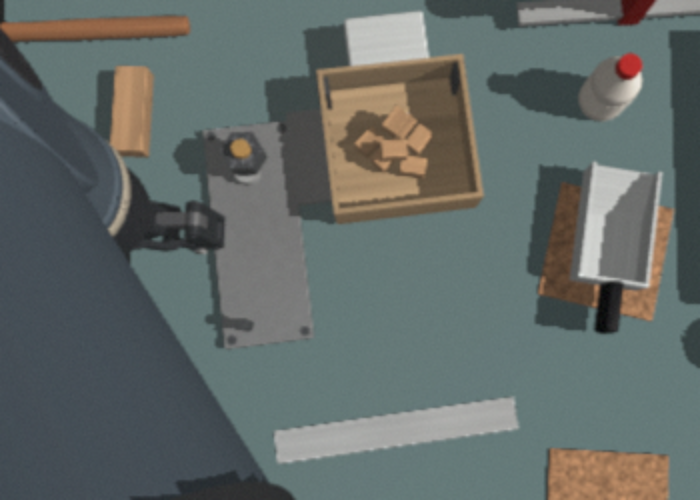

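```bash
python3 - <<'E'
from h import *
bot.goto([690,0,230],[180,0,188]);c=capture("wrist");cv2.imwrite("pics/w18a.png",c["img"])
bot.goto([650,100,230],[180,0,98]);c=capture("wrist");cv2.imwrite("pics/w18b.png",c["img"])
E
```

```text
(no output)
```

View pics/w18a.png

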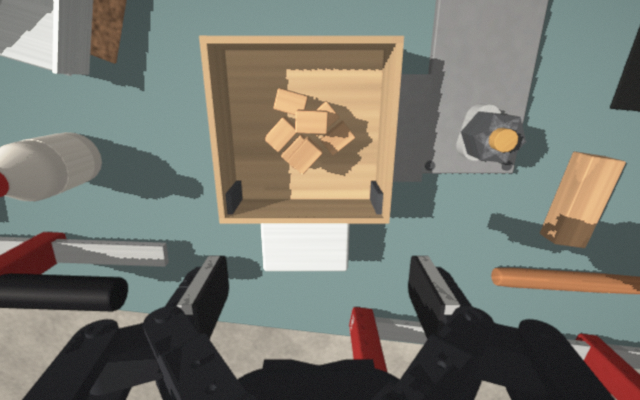

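View pics/w18b.png

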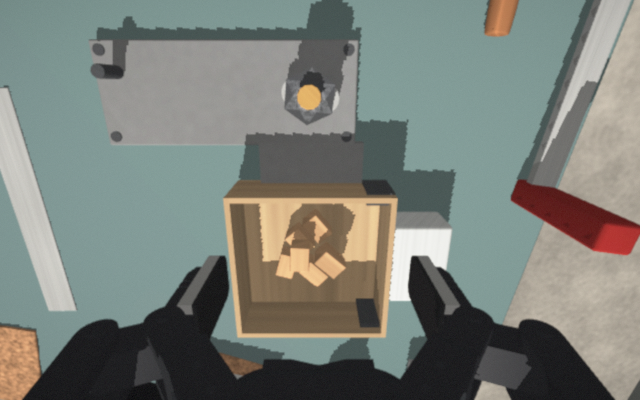

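```bash
python3 - <<'E'
from h import *
bot.goto([740,0,160],[180,0,188]);img,W=cloud("wrist")
X,Y,Z=W[...,0],W[...,1],W[...,2]
m=(abs(X-659)<75)&(abs(Y+16)<75)&(Z>14);print(m.sum(),np.nanmax(Z[m]))
v,u=np.where(m);a=img[v.min()-15:v.max()+15,u.min()-15:u.max()+15]
cv2.imwrite("pics/w19.png",cv2.resize(a,None,fx=500/a.shape[0],fy=500/a.shape[0],interpolation=cv2.INTER_CUBIC))
bot.goto([620,130,160],[180,0,98]);img,W=cloud("wrist")
X,Y,Z=W[...,0],W[...,1],W[...,2]
m=(abs(X-659)<75)&(abs(Y+16)<75)&(Z>14)
v,u=np.where(m);a=img[max(0,v.min()-15):v.max()+15,u.min()-15:u.max()+15]
cv2.imwrite("pics/w19b.png",cv2.resize(a,None,fx=500/a.shape[0],fy=500/a.shape[0],interpolation=cv2.INTER_CUBIC))
E
```

```text
27830 252.9018773628276
```

View pics/w19b.png

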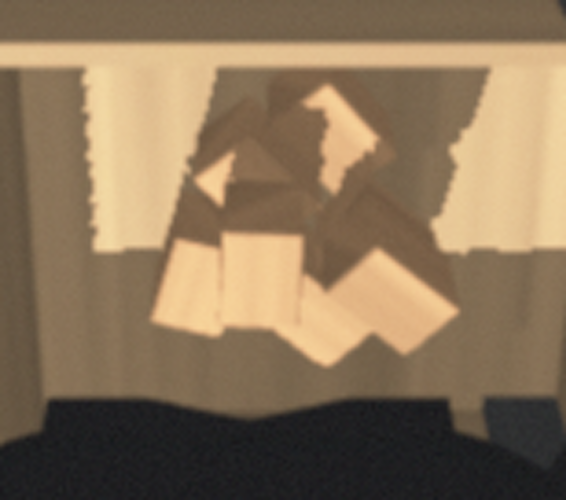

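```bash
python3 - <<'E'
from h import *
bot.goto([480,200,300],[180,0,180])
img,W=cloud("top")
I,Z=ortho(img,W,600,715,-75,50,3)
np.set_printoptions(linewidth=250)
r=Z[4:34,4:36];print(np.nan_to_num(r).astype(int))
C=img
W0=W
m=(W[...,2]>10)&(W[...,2]<30)&(W[...,0]>330)&(W[...,0]<840)&(W[...,1]>-480)&(W[...,1]<300)&(cv2.cvtColor(img,cv2.COLOR_BGR2HSV)[...,1]>100)
n,l,st,ce=cv2.connectedComponentsWithStats(m.astype(np.uint8))
for i in range(1,n):
    if st[i,4]>25: print(st[i],W[l==i].mean(0).round(0))
E
```

```text
[[ 5  6  7  8  8  0  8  5  6  6  7  0  7  7  0  0  0  0  0  0  0  0  0  0  8  3  7  9  6  4  4  7]
 [ 8  0  9  5  8  7  3  5  7  4  8  9  7  0  0  0  0  0  0  0  0  0  0 10  9  7  7  7  4  8  3  0]
 [ 0  7  8  6  0  8  6  6  6  3  6  6  0  0  0  0 53 52  0  0  0  0  0  0  0  0  5  7  0  6  0  7]
 [ 8  0  7  4  8  5  7  4  7  7  8  5  0  0  0 48 51 50 50  0 49  0  0  0  0  0  8  8  7  7  6  5]
 [ 5  8  7  7  9  7  5  6  8  6  5  0  0  0 51 53 50 50 51 50 51 48  0 29 28  0  7  0  6  6  0  5]
 [10  7  5  8  5  8  4  4  4  8  7  0  0 50  0 53 49 54 50 49 50 51 48 30 30 20  0  0  0  7  8  7]
 [ 7  4  5  7  6  5  0  9  0  7  7  0  0 48 54 50 47 51 53 48 50 47 48 27 29  7  0  0  0  0  0  6]
 [ 8  6  4  9  0  0  0  0  0  5  6  0 49 53 49 51 49 51 51 49 52 47 30 26  8 25 28 26  0  0  0  0]
 [ 6  9  5  7  0  0 28  0  0  0  7  5 46 51 50 51 51  0 50 49 50 27 27 18  0  0 29 29 30  0  0  0]
 [ 6  4  6  8  0 31 29 29 28  0  0 49 52 51 50 53 52 50 49 49 29  0 28  0  0 30 30 27 30 31 28  0]
 [ 0  6  9  0 26 27 29 30 27 28  0 50 49  4 50 51 50 50 52 38 29 28  0 27 31 29 29 28 29 30 29 29]
 [ 7  0  0 
[... 1410 characters left out ...]
30 31  7  8  6  7  8  0 30 31 30 27 33 28 31 28 28 28 26  8  5]
 [ 7  8  8  6  9  8  4  6  7  6  5 27  6  2  6  8  6  7 28 29 26 30 30 25 26 28 28 26 28  6  8  8]
 [ 7  9  9 11  5  9  7  1  6  4  7  8  7  6  8  9  6  6 28 28 28 27 30 30 28 26 28 31 27  7  0  5]
 [ 7  7  5  4  4  8  5  7  5  9  8  7  5  6  7  5  6  8  7  7  3  7 28 27 28 29 30 30 29  6  9  5]
 [ 6  5  6  8  4  8  8  5  8  5  5  5  7  8  6  6  8  7  0  6  3  7  6  6  7  5  8  6  6  7  8 10]]
[429  67  13   5  37] [ 833. -321.   19.]
[195  68  19  10 164] [805. 278.  23.]
[319 119  17  18 124] [667. -38.  26.]
[298 125  14  11  57] [661.  22.  28.]
[320 138  13  11  82] [627. -36.  27.]
[479 144  23  35 262] [ 587. -449.   22.]
```

```bash
python3 - <<'E'
from h import *
W=np.load("scene10.npy");img,W=cloud("scene")
X,Y,Z=W[...,0],W[...,1],W[...,2];h=cv2.cvtColor(img,cv2.COLOR_BGR2HSV)
m=(X>280)&(X<600)&(Y>310)&(Y<450)&(Z>12)&(Z<45)
for n,k in(("grip",m&(h[...,1]>100)),("jaw",m&(h[...,1]<80))):
    print(n,cv2.minAreaRect(W[k][:,:2].astype(np.float32)),np.percentile(Z[k],[50,95]))
bot.finish_job();print(status.read_state()['clock'])
E
```

```text
grip ((377.35345458984375, 372.9194641113281), (163.3966064453125, 22.665616989135742), 4.1173810958862305) [33.36677956 35.94680649]
jaw ((424.1744384765625, 378.0337219238281), (264.6014404296875, 68.94654846191406), 3.095442056655884) [19.7735711  21.93078368]
the job is handed in; nothing more can be done
the job is handed in; nothing more can be done
```

I did the whole job and handed it in at about 70 s on the robot clock; the interface gave no verdict.

- **Locking:** I slid the spanner onto the collar with its grip beside the stop post. I then turned the locknut clockwise until it came up hard. The wrist torque was near 0.1 N m while it ran and rose to about 4 N m at the stop. The nut turned about 111° (1.94 rad) in the camera images, including the spindle's play. I could not read the locknut and spindle angles directly, so "tight" rests on that torque rise.
- **Spanner:** It lies flat on the mat. Its grip is centred at about (377, 373) mm and turned about 4°, well inside the allowed area.
- **Cup:** It had been knocked about 7 mm aside during the run, so I measured it again before gripping it. After pouring it was empty, and it stands upright on the farther cork pad. The last measurement puts it about 2 mm from the pad's centre.
- **Blocks:** I poured 5 blocks from the cup and dropped in the 2 loose ones. The height map shows 5 on the hopper floor and 2 on top of them, all below about 55 mm, and no block is left on the bench. In the colour pictures only 6 are clearly visible; the seventh, under an upper block, shows only as an edge in the height map.
- **Bystanders:** The glue bottle and the offcut look unmoved in the final pictures.

One close call: while I gripped the cup, joint 5 came within about 0.5° of its range limit.

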